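# Swap the battery packs in the charger rack

### The arm

A 6-joint arm with a two-finger parallel gripper is mounted at the origin on a cart in front of the work surface, level with it; the furniture and walls round the work are solid. World frame = base frame: x ahead of the robot, y to its left, z up, the work surface at z = 0. Lengths are in m, angles in rad, forces in N, time in s.
With the tool pointing down it reaches from about 0.35 to 0.775 m from the base axis. Payload 5.5 kg.
Tool frame: the origin (TCP) lies between the finger pads; the fingertips stand 11 mm ahead of it and the grasp point (between the pads) lies 8 mm behind it (tips_ahead is the distance from the TCP to the fingertips, in m); z points along the fingers, y is the line along which they close (so a half turn about z gives the same grasp; the last joint's range is limited). The gripper opens to 85 mm and grips with 20 to 120 N. Pads are 22 mm wide; open, the fingers measure 114 mm over their backs; the gripper's body (76 mm by 85 mm) begins 54 mm behind the grasp point. The pads swing forward as they close: fully open they stand 13 mm farther back than shut.
Start: joints at [-1.338, 0.313, 0.046, 1.304, 0, 1.431], TCP at [0.209, -0.536, 0.242] pointing down, gripper open.
Joint ranges: [-2.76, 2.76], [-0.86, 1.69], [-1.03, 1.26], [-2.2, 2.34], [-1.47, 1.5], [-3.14, 3.14]. Speed limits (rad/s): [2.57, 2.57, 3.14, 3.14, 3.14, 3.14].

### API

Orientations are given as a unit quaternion [w, x, y, z].
In Python, from workcell import * gives the robot as it stands. The module is installed in compiled form; this text tells all that it offers.
- The arm moves only by the tool jog_arm, never from a script. Its argument "moves" is a list of rows, each an object with "fingers": the closure, from 0 (fully open) to 1 (shut); "slide": the shift along the tool's x, y, z in mm, a list of three; "angular": the turn, a rotation vector about the tool's x, y, z in degrees, a list of three. A call has 1 to 10 rows; each row is the pose to reach, as a shift and turn from the pose commanded when the call began, along the tool's axes at that moment; what a row does not reach only later rows make up. A row lasts 1/12 s, in which the tool goes at most 41.7 mm and 7.16 degrees, less where a joint would pass 70% of its speed; a pose out of reach is approached as far as the arm can. A call with a gripper value outside its range is refused whole. The fingers move at their own pace and stop on an object; "squeeze" is the grip in N (left out, the last holds). Time passes only in rows, so rows that repeat a pose let the fingers close. It gives the time, the measured TCP pose, the force, the opening and the grip force at its end, in the units of the state.
- get_state(): the state, without advancing time (a new reading comes with each control period).
- read_camera(name): name is "scene" or "top" or "wrist"; returns a dict with "color" (420x560x3 uint8, red, green, blue), "fovy" (degrees; the focal length in pixels is half the picture's height over the tangent of half this angle, whatever the lens; pixels are square), "cx", "cy" (the principal point, pixels), "world_from_camera" (4x4, takes a point from camera to world coordinates); the wrist camera has in their place "tool_from_camera" (4x4, takes a point from camera to tool coordinates, whose origin is the TCP and whose axes are the flange's). Camera axes: x right, y down, z forward; pixel columns grow to the right and rows downward; lengths in m; the calibration is good to about 2 mm. The wrist camera is an equidistant fisheye: a pixel r from the principal point sees the ray r / f radians off the axis. A picture is of the moment at which its call begins: read the wrist's pose just before it. There is no depth.
- hand_in(): hands the job in; it is judged then, once.
Trained networks look in a picture, given as the dict that the camera call returned (one of the last four; its "shot" number tells which), for a name from the list of things; names that differ only in an ending like _2 or _b are one class to them, and where a whole thing is asked for, a point or a joint stands for the part that bears it (a point fixed in the world has none). Each returns a list of dicts, best first, with "p" (0 to 1); they miss things now and then, are a little off and sometimes report something else, mostly with a low value. They report only what shows in the picture. A call takes as long as a camera call. They do not tell look-alikes from the thing itself.
- look_for(target, picture): "point" ([column, row] in pixels, amid what is visible of it).
- tip_of(target, picture): "point" ([column, row] in pixels: a listed point, or the origin of a listed thing).
The state is a dict: "clock": time; "joint_pos": joint angles; "qvel": joint speeds; "tau": joint torques, N m; "tcp_pos": TCP position; "orientation": TCP orientation; "wrist_force": force on the tool from outside, world axes, zero at the start; "ft_torque": the same for the moment, N m; "finger_gap": finger opening in m; "grip_force": force on a finger pad.
Only numpy, scipy, OpenCV 4.12 (cv2) and the standard library are available. Lean on these libraries where they do the work, as an engineer would, in place of code of your own. Each camera call takes 0.05 s, during which the arm holds its last target. There are 200 camera calls.

### The job

With the charger's power switch left off, press open the latches that hold the two charged (green) packs, take these packs out and stand them upright in the yellow bin; and press every discharged (red) pack that is on the bench into a bay of its own, fully home, so that its latch snaps back over it and the sensing pin is held down. Only when all that is done, push the red power lever over to on.

Things in the scene. Friction and masses are not known exactly. Their poses are not given: they have to be found in the camera images.
- full_a_center (a point): a charged battery pack, green band and label, latched in a bay at the start. All packs alike but for colour: black flange 64 mm (x) by 46 (y) by 22 high, on it in the middle a grey block 40 (x) by 38 (y) up to 76 mm: pinch its upper 25 mm across the 40 mm (along the pack's x). 0.15 to 0.22 kg. This point: its centre, 38 mm above the underside; z up
- full_b_center (a point): the other charged battery pack (green), as full_a, latched in another bay at the start
- flat_a_center (a point): a discharged battery pack, with red band and label; size, shape and grip as full_a; this point is its centre, 38 mm above its underside. It stands upright on the bench at the start. It fits a bay either way round (a half turn makes no difference). May be absent
- flat_b_center (a point): another discharged battery pack (red), as flat_a; may be absent
- flat_c_center (a point): another discharged battery pack (red), as flat_a; may be absent
- bay0: a charger bay, one of three alike in a row, 85 mm apart in any order, fixed on an aluminium rack. Origin: centre of its underside; its latch is on its -x side; z up. A grey open-topped well 68 mm (x) by 52 (y) inside (2 to 3 mm play round a pack, whose x lies along the bay's x), floor 12 mm above the origin, side walls up to 43, ends up to 57 mm, rims flared; latch nose at 35.5 to 56 mm
- bay0_latch (a joint): orange latch of bay0 (rad): 0 = closed (sprung to this), 0.26 and above = open wide enough for a pack to pass, 0.42 = end stop
- bay0_pin (a joint): sprung brass sensing pin in the floor of bay0, 17 mm from its centre towards the latch (m): 0 = up, 10 mm proud of the floor (no pack); 0.008 to 0.010 = held down by a latched pack. It pushes up with 3 N: a pack whose latch is opened pops up at its latch end by about 10 mm, stays so, tilted about 0.2 rad, and can be lifted out
- bay0_tab (a point): top of the ridge on the orange thumb tab of bay0's latch, 74 mm from the bay's centre on its -x side, 38.5 mm above the bay's origin; the tab is 22 mm wide along y. Pressing it straight down by 11 to 14 mm with 5 to 15 N opens the latch; let go, it springs back
- bay1: a charger bay like bay0. A pack fully home has its underside 12 to 14 mm above the bay's origin (its centre 50 to 52 mm, its top 88 to 90 mm). Pressing a pack straight down into the well takes 8 to 18 N: it pushes the sprung latch aside, and the latch's nose snaps over the pack's flange
- bay1_latch (a joint): orange latch of bay1 (rad): 0 = closed (sprung to this), 0.26 and above = open wide enough for a pack to pass, 0.42 = end stop
- bay1_pin (a joint): sprung brass sensing pin in the floor of bay1, 17 mm from its centre towards the latch (m): 0 = up, 10 mm proud of the floor (no pack); 0.008 to 0.010 = held down by a latched pack. It pushes up with 3 N: a pack whose latch is opened pops up at its latch end by about 10 mm, stays so, tilted about 0.2 rad, and can be lifted out
- bay1_tab (a point): top of the ridge on the orange thumb tab of bay1's latch, 74 mm from the bay's centre on its -x side, 38.5 mm above the bay's origin; the tab is 22 mm wide along y. Pressing it straight down by 11 to 14 mm with 5 to 15 N opens the latch; let go, it springs back
- bay2: a charger bay like bay0
- bay2_latch (a joint): orange latch of bay2 (rad): 0 = closed (sprung to this), 0.26 and above = open wide enough for a pack to pass, 0.42 = end stop
- bay2_pin (a joint): sprung brass sensing pin in the floor of bay2, 17 mm from its centre towards the latch (m): 0 = up, 10 mm proud of the floor (no pack); 0.008 to 0.010 = held down by a latched pack. It pushes up with 3 N: a pack whose latch is opened pops up at its latch end by about 10 mm, stays so, tilted about 0.2 rad, and can be lifted out
- bay2_tab (a point): top of the ridge on the orange thumb tab of bay2's latch, 74 mm from the bay's centre on its -x side, 38.5 mm above the bay's origin; the tab is 22 mm wide along y. Pressing it straight down by 11 to 14 mm with 5 to 15 N opens the latch; let go, it springs back
- ready_bin: yellow open-fronted parts bin for charged packs, empty, fixed, 152 mm (x) by 111 (y) by 64 high; inside 145 by 100 mm, floor 3 mm above its underside; the wall on its -x side is 30 mm high, the others 62. Origin: centre of its underside; z up
- power (a joint): power switch lever with a red ball at the end of the rack (rad): 0 = off, leaning to the bays' -x side (at the start); 1.0 = on, leaning to +x; it stays where it is left
- power_tip (a point): centre of the 26 mm red ball at the end of the power lever, 50 mm from its pivot. The lever swings about an axis along the bays' y from 0.5 rad before to 0.5 rad past upright, so the ball travels 48 mm along the bays' +x and rises 6 mm half-way; 1 to 3 N move it
Mind the look-alikes: they are no part of the job. Leave any purple look-alike of the part that bears full_b_center alone.

How it is judged:
By the outcome, as a careful person would: the job done as asked, in the order asked, and still so for the second after the job is handed in, with the robot touching nothing.
Of flat_a, flat_b, flat_c only 2 to 3 are there at a start; the rules pass over those that are not, and their reading is None.
At some moment in a run one of flat_a, flat_b, flat_c may be knocked a few centimetres aside while the robot is not near it.
Once in a run the grip may slacken for a moment while it holds something.
It also fails if it takes over 208 s, if anything falls off the work surface, if the arm or the gripper's body presses on something with over 40 N, if the wrist force passes 120 N, or if a joint passes its speed limit or range.

## Working session

There is one attempt and no reset: what is moved stays moved. The work goes in short steps, Python scripts to look and compute and a tool call to move; the robot and the scene stay as the last step left them, time stands still between calls to the robot, and variables do not carry over. Pictures are saved under pics/ and viewed, at most 14 in all, crops included, and the job is handed in when it is done.

Besides the shell and the picture viewer there is one more tool, called as a command line: name --argument value ..., lists and objects as JSON in quotes. jog_arm: Moves the arm, as the interface text tells. Its arguments: {"type":"object","properties":{"moves":{"type":"array","items":{"type":"object","properties":{"fingers":{"type":"number"},"slide":{"type":"array","items":{"type":"number"}},"angular":{"type":"array","items":{"type":"number"}}}}},"squeeze":{"type":"number"}},"required":["moves"]}

```bash
mkdir -p pics
cat > h.py <<'E'
from workcell import *
import numpy as np, cv2
from scipy.spatial.transform import Rotation as R
def rot(q): return R.from_quat([q[1],q[2],q[3],q[0]])
def save(p,n): cv2.imwrite('pics/'+n+'.png',p['color'][:,:,::-1])
def ray(p,uv,st=None):
    """origin, direction in world"""
    f=210/np.tan(np.radians(p['fovy'])/2)
    d=np.array([uv[0]-p['cx'],uv[1]-p['cy']])/f
    if 'tool_from_camera' in p:
        r=np.linalg.norm(d); v=np.r_[d/r*np.sin(r),np.cos(r)] if r>1e-9 else np.array([0,0,1.])
        T=np.eye(4);T[:3,:3]=rot(st['orientation']).as_matrix();T[:3,3]=st['tcp_pos'];M=T@p['tool_from_camera']
    else: v=np.r_[d,1];M=p['world_from_camera']
    M=np.array(M); v=M[:3,:3]@v
    return M[:3,3],v/np.linalg.norm(v)
def at_z(o,d,z): return o+d*(z-o[2])/d[2]
def tri(rays):
    A=0;b=0
    for o,d in rays:
        P=np.eye(3)-np.outer(d,d);A=A+P;b=b+P@o
    x=np.linalg.solve(A,b)
    return x,max(np.linalg.norm((np.eye(3)-np.outer(d,d))@(x-o)) for o,d in rays)
E
python3 - <<'E'
from h import *
np.set_printoptions(precision=3,suppress=True)
s=get_state();print(s)
for n in ['scene','top']:
    p=read_camera(n);save(p,n+'0');print(n,p['fovy'],p['cx'],p['cy'],np.array(p['world_from_camera']))
    for t,z in [('full_a_center',.1),('flat_a_center',.038),('bay0',.05),('bay0_tab',.08),('ready_bin',0),('power_tip',.1)]:
        for d in tip_of(t,p): print(t,np.round(d['point'],1),round(d['p'],2),at_z(*ray(p,d['point']),z))
E
```

```text
{'clock': 0.0, 'joint_pos': array([-1.338,  0.314,  0.045,  1.304, -0.   ,  1.431]), 'qvel': array([-0.001,  0.001, -0.001,  0.001, -0.001,  0.   ]), 'tau': array([ -0.001, -48.063,  29.853,   0.019,  -0.   ,   0.   ]), 'tcp_pos': array([ 0.209, -0.535,  0.241]), 'orientation': array([-0.001,  0.983,  0.185, -0.   ]), 'wrist_force': array([-0.098, -0.287,  0.129]), 'ft_torque': array([-0.007,  0.041, -0.035]), 'grip_force': 0.0, 'finger_gap': 0.08536029083297521}
scene 52.90675833943533 278.7426388929486 214.09040776467947 [[-0.898  0.31  -0.311  0.885]
 [ 0.439  0.65  -0.62   0.465]
 [ 0.01  -0.694 -0.72   1.019]
 [ 0.     0.     0.     1.   ]]
full_a_center [258.  281.7] 0.8 [ 0.645 -0.13   0.1  ]
flat_a_center [346.5 318. ] 0.81 [0.467 0.035 0.038]
flat_a_center [270.6 253.5] 0.45 [ 0.554 -0.245  0.038]
bay0 [234.4 250.9] 0.79 [ 0.65  -0.291  0.05 ]
bay0 [248.  272.3] 0.66 [ 0.644 -0.203  0.05 ]
bay0 [259.4 293.9] 0.57 [ 0.644 -0.124  0.05 ]
ready_bin [261.6 208. ] 0.55 [ 0.484 -0.464  0.   ]
ready_bin [282.6 297. ] 0.44 [ 0.577 -0.117  0.   ]
power_tip [282.8 299.1] 0.56 [ 0.61  -0.054  0.1  ]
top 56.48466525271392 280.63417348427413 211.79623859885666 [[-0.007 -0.996  0.086  0.417]
 [-1.     0.008  0.015 -0.343]
 [-0.016 -0.086 -0.996  1.211]
 [ 0.     0.     0.     1.   ]]
full_a_center [222.6 174.2] 0.67 [ 0.624 -0.16   0.1  ]
flat_a_center [159.6 230.5] 0.69 [0.465 0.04  0.038]
flat_a_center [225.2 175.9] 0.51 [ 0.63  -0.157  0.038]
bay0 [249.3 177.1] 0.7 [ 0.623 -0.232  0.05 ]
bay0 [222.2 177.9] 0.59 [ 0.622 -0.15   0.05 ]
bay0 [278.8 177.9] 0.56 [ 0.62  -0.321  0.05 ]
bay0_tab [222.4 198.5] 0.7 [ 0.555 -0.156  0.08 ]
ready_bin [325.7 222.7] 0.66 [ 0.487 -0.464  0.   ]
power_tip [194.3 184. ] 0.65 [ 0.596 -0.078  0.1  ]
power_tip [223.2 200.6] 0.59 [ 0.547 -0.162  0.1  ]
```

View pics/scene0.png

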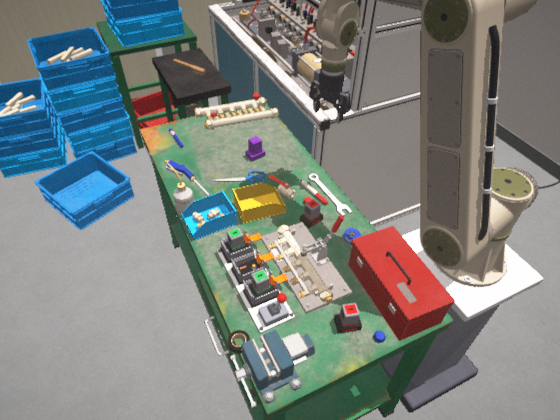

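View pics/top0.png

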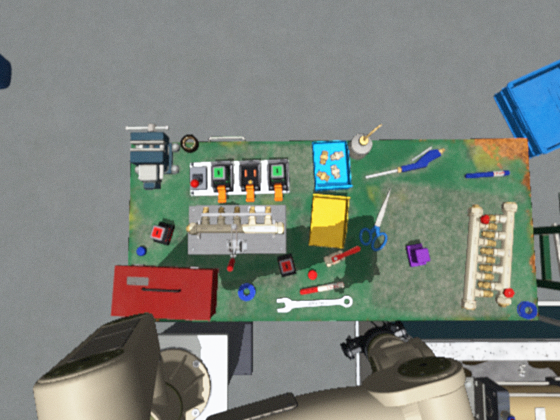

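The top view shows green packs in the two outer bays, at (222,172) and (278,172). The middle bay (250,172) is empty. There are red packs at (161,232) and (286,265), the bin at (328,220), and a purple look-alike at (418,255). A clamp fixture stands in front of the latches. I'll move the wrist camera over the bays next.

```bash
cat >> h.py <<'E'
np.set_printoptions(precision=4,suppress=True)
def go(pos,x_az=90.,tilt=0.):
    """print slide/angular to tool-down pose; tool x azimuth (deg), tilt about tool x (deg)"""
    s=get_state();r0=rot(s['orientation']);a=np.radians(x_az)
    X=np.array([np.cos(a),np.sin(a),0]);Z=np.array([0,0,-1.]);M=np.stack([X,np.cross(Z,X),Z],1)
    r1=R.from_matrix(M)*R.from_rotvec([np.radians(tilt),0,0])
    print('slide',np.round(r0.inv().apply(np.array(pos)-s['tcp_pos'])*1000,1),'ang',np.round(np.degrees((r0.inv()*r1).as_rotvec()),2))
E
python3 - <<'E'
from h import *
go([.5,-.25,.36])
p=read_camera('wrist');print(p['fovy'],p['cx'],p['cy'],p['tool_from_camera'])
E
```

```text
slide [ 374.6 -160.1 -117.7] ang [  0.01   0.   -68.64]
65.70646984690485 281.59925799925225 215.89433182272674 [[ 0.0002 -0.9586 -0.2847  0.0731]
 [ 1.      0.      0.0005 -0.    ]
 [-0.0005 -0.2847  0.9586 -0.1319]
 [ 0.      0.      0.      1.    ]]
```

jog_arm --moves '[{"slide": [38,-16,-40],"angular": [0,0,-7]},{"slide": [76,-32,-80],"angular": [0,0,-14]},{"slide": [114,-48,-118],"angular": [0,0,-21]},{"slide": [152,-64,-118],"angular": [0,0,-28]},{"slide": [190,-80,-118],"angular": [0,0,-35]},{"slide": [228,-96,-118],"angular": [0,0,-42]},{"slide": [266,-112,-118],"angular": [0,0,-49]},{"slide": [304,-128,-118],"angular": [0,0,-56]},{"slide": [340,-144,-118],"angular": [0,0,-63]},{"slide": [374,-160,-118],"angular": [0,0,-68.6]}]'

```text
schema error: expected keys fingers, slide, angular
```

jog_arm --moves '[{"slide": [0,0,0]},{"slide": [0,0,0]},{"slide": [0,0,0]}]'

```text
schema error: expected keys fingers, slide, angular
```

```bash
cat > look.py <<'E'
from h import *
import sys
n=sys.argv[1]
s=get_state();p=read_camera('wrist');save(p,n);print(s['tcp_pos'],s['orientation'],s['joint_pos'])
D=[]
for t,z in [('full_a_center',.1),('flat_a_center',.038),('bay0',.05),('bay0_tab',.08),('ready_bin',0),('power_tip',.1)]:
    for d in tip_of(t,p): 
        if d['p']>.3: 
            o,v=ray(p,d['point'],s);D.append((t,o,v));print(t,np.round(d['point'],1),round(d['p'],2),at_z(o,v,z))
import pickle;pickle.dump(D,open(n+'.pkl','wb'))
E
python3 look.py w1
```

```text
[ 0.2094 -0.5356  0.2424] [ 0.0001  0.9827  0.1853 -0.    ] [-1.3376  0.3131  0.0461  1.3036 -0.      1.4312]
```

View pics/w1.png

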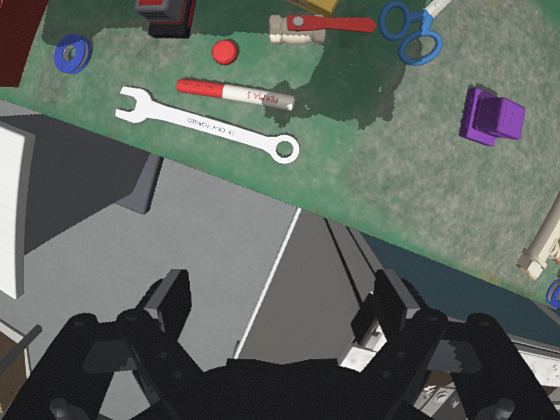

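This picture is from the start pose. It shows bench edge, wrench and the purple pack at (490,115), and no job items. The moves need all three keys, so I'll resend them.

jog_arm --moves '[{"fingers": 0,"slide": [38,-16,-40],"angular": [0,0,-7]},{"fingers": 0,"slide": [76,-32,-80],"angular": [0,0,-14]},{"fingers": 0,"slide": [114,-48,-118],"angular": [0,0,-21]},{"fingers": 0,"slide": [152,-64,-118],"angular": [0,0,-28]},{"fingers": 0,"slide": [190,-80,-118],"angular": [0,0,-35]},{"fingers": 0,"slide": [228,-96,-118],"angular": [0,0,-42]},{"fingers": 0,"slide": [266,-112,-118],"angular": [0,0,-49]},{"fingers": 0,"slide": [304,-128,-118],"angular": [0,0,-56]},{"fingers": 0,"slide": [340,-144,-118],"angular": [0,0,-63]},{"fingers": 0,"slide": [374,-160,-118],"angular": [0,0,-68.6]}]'

```text
clock: 1.93
tcp_pos: [0.4803, -0.2696, 0.3605]
orientation: [0.0, 0.705, 0.709, -0.0]
wrist_force: [0.5, -0.9, 0.7]
finger_gap: 0.0853
grip_force: 0.0
```

jog_arm --moves '[{"fingers": 0,"slide": [0,0,0],"angular": [0,0,0]},{"fingers": 0,"slide": [0,0,0],"angular": [0,0,0]},{"fingers": 0,"slide": [0,0,0],"angular": [0,0,0]}]'

```text
clock: 2.18
tcp_pos: [0.4791, -0.271, 0.3601]
orientation: [-0.0, 0.707, 0.707, -0.0]
wrist_force: [0.5, 0.1, -0.2]
finger_gap: 0.0854
grip_force: 0.0
```

```bash
python3 look.py w2
```

```text
[ 0.4791 -0.271   0.3601] [-0.      0.7072  0.707  -0.0002] [-0.6605  0.2639  0.265   1.572  -0.0005  0.9107]
full_a_center [392.4  85.3] 0.9 [ 0.6156 -0.1479  0.1   ]
flat_a_center [382.3 197.8] 0.41 [ 0.6288 -0.3056  0.038 ]
bay0 [381.1 201. ] 0.91 [ 0.6234 -0.3075  0.05  ]
bay0 [383.  145.8] 0.85 [ 0.6212 -0.2279  0.05  ]
bay0 [381.6  91.4] 0.62 [ 0.6171 -0.1515  0.05  ]
bay0_tab [334.2  85.3] 0.66 [ 0.5455 -0.1505  0.08  ]
ready_bin [287.1 283.5] 0.8 [ 0.489  -0.4654  0.    ]
power_tip [374.1  29.6] 0.62 [ 0.5926 -0.0778  0.1   ]
power_tip [336.9 206.5] 0.55 [ 0.5493 -0.3027  0.1   ]
```

View pics/w2.png

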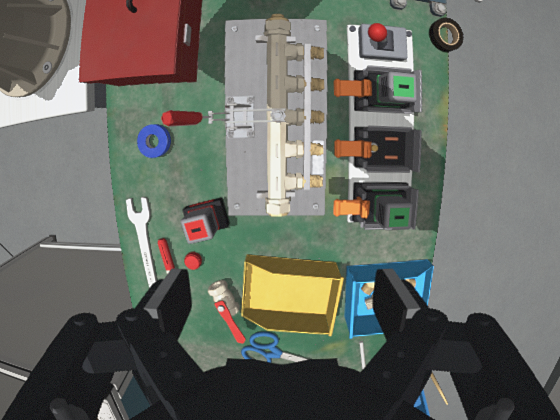

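The wrist view shows the bays at (388,90), (385,148) and (383,203), with green packs in the first and third. It also shows orange tabs at about (350,90/148/207), the red lever ball at (377,32), the bin at (293,295) and a red pack at (200,228). I'll take a second view from another place.

jog_arm --moves '[{"fingers": 0,"slide": [35,35,0],"angular": [0,0,0]},{"fingers": 0,"slide": [60,70,0],"angular": [0,0,0]},{"fingers": 0,"slide": [60,110,0],"angular": [0,0,0]},{"fingers": 0,"slide": [60,110,0],"angular": [0,0,0]},{"fingers": 0,"slide": [60,110,0],"angular": [0,0,0]},{"fingers": 0,"slide": [60,110,0],"angular": [0,0,0]}]'

```text
clock: 3.03
tcp_pos: [0.5889, -0.2117, 0.3593]
orientation: [-0.001, 0.707, 0.707, -0.0]
wrist_force: [-0.3, -0.5, 0.0]
finger_gap: 0.0854
grip_force: 0.0
```

```bash
python3 look.py w3
python3 - <<'E'
from h import *
import pickle
A=pickle.load(open('w2.pkl','rb'));B=pickle.load(open('w3.pkl','rb'))
for t,o,v in A:
  for t2,o2,v2 in B:
    if t==t2:
      x,e=tri([(o,v),(o2,v2)])
      if e<.008 and -.02<x[2]<.2: print(t,x,round(e,4))
E
```

```text
[ 0.5889 -0.2117  0.3593] [-0.0007  0.7074  0.7068 -0.0004] [-0.4731  0.4317  0.5036  1.6443 -0.0004  1.0985]
full_a_center [312.4 127.3] 0.68 [ 0.6259 -0.1451  0.1   ]
full_a_center [252.9 127.6] 0.5 [ 0.555  -0.1455  0.1   ]
flat_a_center [189.9   3.1] 0.64 [0.4584 0.0432 0.038 ]
bay0 [309.4 184.8] 0.82 [ 0.6276 -0.2252  0.05  ]
bay0 [311.3 236.8] 0.58 [ 0.6321 -0.3017  0.05  ]
bay0_tab [256.5 128.9] 0.78 [ 0.5577 -0.1475  0.08  ]
ready_bin [225.7 311.5] 0.89 [ 0.488  -0.4649  0.    ]
power_tip [294.1  69.1] 0.61 [ 0.604  -0.0748  0.1   ]
full_a_center [ 0.6285 -0.1445  0.0647] 0.0013
bay0 [ 0.6362 -0.3169  0.01  ] 0.0005
bay0 [ 0.6296 -0.2299  0.0246] 0.0004
bay0_tab [ 0.5534 -0.1469  0.0359] 0.0018
ready_bin [ 0.4888 -0.4633  0.0031] 0.0004
power_tip [ 0.6047 -0.0669  0.0603] 0.0015
```

View pics/w3.png

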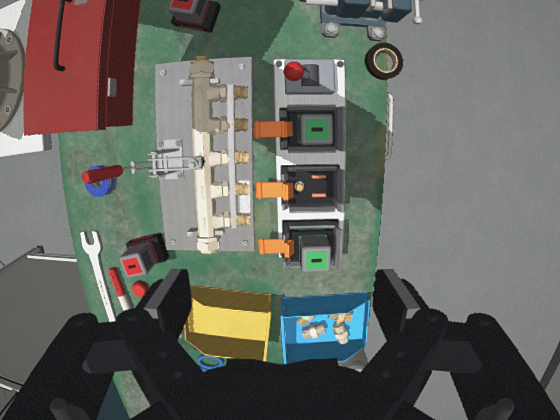

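Run:
```python
from h import *
a=cv2.imread('pics/w3.png')[50:280,240:360];b=cv2.imread('pics/w2.png')[12:242,320:435]
k=2.6
im=np.hstack([cv2.resize(c,None,fx=k,fy=k,interpolation=cv2.INTER_CUBIC) for c in (a,b)]);print(im.shape)
cv2.imwrite('pics/c1.png',im)
p=read_camera('wrist');p.pop('color');import pickle;pickle.dump(p,open('cal.pkl','wb'))
S={'w2':dict(tcp_pos=[.4791,-.2710,.3601],orientation=[0,.7072,.7070,-.0002]),'w3':dict(tcp_pos=[.5889,-.2117,.3593],orientation=[-.0007,.7074,.7068,-.0004])}
pickle.dump(S,open('S.pkl','wb'))
for n in S:
    h=cv2.cvtColor(cv2.imread(f'pics/{n}.png'),cv2.COLOR_BGR2HSV)
    for nm,lo,hi in [('green',(55,150,110),(80,255,255)),('red',(0,190,120),(4,255,255)),('orange',(8,180,120),(16,255,255))]:
        m=cv2.inRange(h,lo,hi)
        c,l,st,ce=cv2.connectedComponentsWithStats(m)
        for i in range(1,c):
            if st[i,4]>60: print(n,nm,st[i],ce[i])
```

```text
(598, 611, 3)
```

View pics/c1.png

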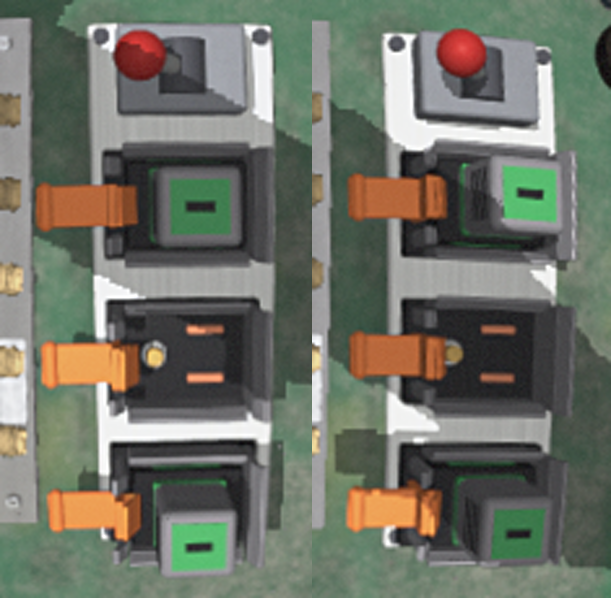

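The enlarged crops show the label slots at (201,207)/(530,194) and (201,547)/(519,535). The ball is at (140,55)/(461,52), the middle pin at (154,352)/(453,352), and the tab ridges at about x 42–54 / 353–356. I'll triangulate these.

Run:
```python
from h import *
import pickle
p=pickle.load(open('cal.pkl','rb'));S=pickle.load(open('S.pkl','rb'))
P={'labA':((201,207),(530,194)),'labC':((201,547),(519,535)),'ball':((140,55),(461,52)),'pinB':((154,352),(453,352)),'boltL':((101,36),(397,43)),'boltR':((261,36),(543,57)),'tabA':((42,207),(356,197)),'tabB':((47,364),(356,354)),'tabC':((54,510),(353,510))}
for k,(a,b) in P.items():
    ra=ray(p,(240+a[0]/2.6,50+a[1]/2.6),S['w3']);rb=ray(p,(320+(b[0]-312)/2.6,12+b[1]/2.6),S['w2'])
    print(k,*tri([ra,rb]))
h=cv2.cvtColor(cv2.imread('pics/w3.png'),cv2.COLOR_BGR2HSV);print(h[124,312],h[71,292],h[129,270])
```

```text
labA [ 0.6321 -0.1478  0.0971] 8.094808186790686e-05
labC [ 0.6369 -0.3188  0.0957] 0.00016078057286593033
ball [ 0.6045 -0.073   0.0742] 0.0002621508251075362
pinB [ 0.6152 -0.2317  0.0256] 0.0007813588549076657
boltL [ 0.5851 -0.0521  0.0111] 0.00018202010100117476
boltR [ 0.6754 -0.0497  0.0096] 0.00013920979845288682
tabA [ 0.5547 -0.1495  0.0454] 0.00027486301156025127
tabB [ 0.5561 -0.2337  0.0452] 3.846403427410504e-05
tabC [ 0.5581 -0.3206  0.0405] 0.00048621362219087677
[ 67 122 127] [  0 180 130] [ 11 175 181]
```

Run:
```python
from h import *
import pickle
p=pickle.load(open('cal.pkl','rb'));S=pickle.load(open('S.pkl','rb'))
for k,a,b in [('pipe_end',(207,250),(278,209)),('brass',(245,92),(319,52)),('brassmid',(243,189),(317,151)),('flatb',(135,265),(196,230))]:
    print(k,*tri([ray(p,a,S['w3']),ray(p,b,S['w2'])]))
go([.557,-.150,.20],91.5)
```

```text
pipe_end [ 0.4757 -0.3228  0.0463] 0.002194720282780511
brass [ 0.5351 -0.0926  0.0077] 0.0010396833117489181
brassmid [ 0.5314 -0.24    0.0128] 0.0012448142476168562
flatb [ 0.3551 -0.3502  0.0546] 0.00023784627183832656
slide [ 61.7 -31.7 160.9] ang [ 0.06  0.04 -1.59]
```

jog_arm --moves '[{"fingers": 1,"slide": [30,-16,30],"angular": [0,0,-1.6]},{"fingers": 1,"slide": [62,-32,65],"angular": [0,0,-1.6]},{"fingers": 1,"slide": [62,-32,105],"angular": [0,0,-1.6]},{"fingers": 1,"slide": [62,-32,145],"angular": [0,0,-1.6]},{"fingers": 1,"slide": [62,-32,185],"angular": [0,0,-1.6]},{"fingers": 1,"slide": [62,-32,225],"angular": [0,0,-1.6]},{"fingers": 1,"slide": [62,-32,260],"angular": [0,0,-1.6]},{"fingers": 1,"slide": [62,-32,260],"angular": [0,0,-1.6]},{"fingers": 1,"slide": [62,-32,260],"angular": [0,0,-1.6]},{"fingers": 1,"slide": [62,-32,260],"angular": [0,0,-1.6]}]' --squeeze 30

```text
clock: 4.27
tcp_pos: [0.5584, -0.15, 0.1024]
orientation: [0.001, 0.697, 0.717, 0.0]
wrist_force: [1.2, -0.0, 0.2]
finger_gap: 0.0002
grip_force: 0.0
```

```bash
python3 -c "
from h import *
go([.557,-.150,.034],91.5)"
```

```text
slide [ 0.1 -1.5 68.4] ang [0.15 0.07 0.05]
```

jog_arm --moves '[{"fingers": 1,"slide": [0,-1,30],"angular": [0,0,0]},{"fingers": 1,"slide": [0,-1,40],"angular": [0,0,0]},{"fingers": 1,"slide": [0,-1,45],"angular": [0,0,0]},{"fingers": 1,"slide": [0,-1,49],"angular": [0,0,0]},{"fingers": 1,"slide": [0,-1,52],"angular": [0,0,0]},{"fingers": 1,"slide": [0,-1,52],"angular": [0,0,0]}]'

```text
clock: 4.77
tcp_pos: [0.5564, -0.1497, 0.0489]
orientation: [0.001, 0.697, 0.717, -0.0]
wrist_force: [-2.1, -0.2, 4.2]
finger_gap: -0.0001
grip_force: 1.8
```

jog_arm --moves '[{"fingers": 1,"slide": [0,0,2],"angular": [0,0,0]},{"fingers": 1,"slide": [0,0,4],"angular": [0,0,0]},{"fingers": 1,"slide": [0,0,6],"angular": [0,0,0]},{"fingers": 1,"slide": [0,0,6],"angular": [0,0,0]},{"fingers": 1,"slide": [0,0,6],"angular": [0,0,0]}]'

```text
clock: 5.18
tcp_pos: [0.5538, -0.1496, 0.0424]
orientation: [-0.001, 0.698, 0.716, -0.002]
wrist_force: [-8.8, -2.0, 6.7]
finger_gap: 0.0002
grip_force: 4.7
```

Run:
```python
from h import *
p=read_camera('scene');q=cv2.imread('pics/scene0.png')[225:335,205:305];c=p['color'][225:335,205:305,::-1]
cv2.imwrite('pics/c2.png',np.hstack([cv2.resize(x,None,fx=4,fy=4,interpolation=cv2.INTER_CUBIC) for x in (q,c)]))
s=get_state();print(s['tcp_pos'],s['wrist_force'])
```

```text
[ 0.5538 -0.1496  0.0425] [-8.6255 -1.0821  7.1489]
```

View pics/c2.png

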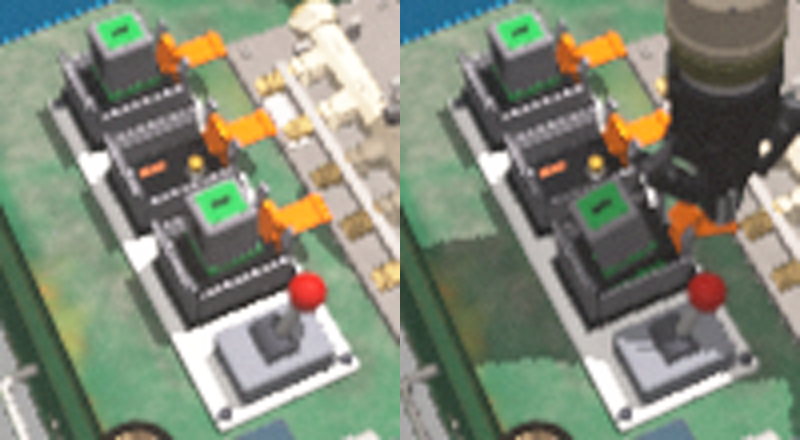

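The crop shows pack A popped up and tilted. I'll release the tab and take a look from above.

jog_arm --moves '[{"fingers": 1,"slide": [0,0,-25],"angular": [0,0,0]},{"fingers": 1,"slide": [0,0,-65],"angular": [0,0,0]},{"fingers": 1,"slide": [0,0,-105],"angular": [0,0,0]},{"fingers": 0,"slide": [0,0,-145],"angular": [0,0,0]},{"fingers": 0,"slide": [-20,10,-180],"angular": [0,0,0]},{"fingers": 0,"slide": [-40,30,-210],"angular": [0,0,0]},{"fingers": 0,"slide": [-50,46,-240],"angular": [0,0,0]},{"fingers": 0,"slide": [-50,46,-258],"angular": [0,0,0]},{"fingers": 0,"slide": [-50,46,-258],"angular": [0,0,0]},{"fingers": 0,"slide": [-50,46,-258],"angular": [0,0,0]}]'

```text
clock: 6.07
tcp_pos: [0.6047, -0.1985, 0.3017]
orientation: [0.002, 0.697, 0.717, 0.001]
wrist_force: [-0.2, 0.3, -0.6]
finger_gap: 0.0833
grip_force: 0.0
```

```bash
cat > lab.py <<'E'
from h import *
import sys
def labels(p,ranges=(((55,90,70),(80,255,255)),((0,120,70),(4,255,255)),((176,120,70),(180,255,255)))):
    """centroids of green / red labels"""
    h=cv2.cvtColor(p['color'][:,:,::-1].copy(),cv2.COLOR_BGR2HSV);out=[]
    for nm,ms in [('green',ranges[:1]),('red',ranges[1:])]:
        m=sum(cv2.inRange(h,a,b) for a,b in ms).astype(np.uint8)
        c,l,st,ce=cv2.connectedComponentsWithStats(m)
        for i in range(1,c):
            if 150<st[i,4]<2500:
                r=cv2.minAreaRect(np.argwhere(l==i)[:,::-1].astype(np.float32)); out.append((nm,np.round(r[0],1),np.round(r[1],1),round(r[2],1),st[i,4]))
    return out
if __name__=='__main__':
    s=get_state();p=read_camera('wrist');save(p,sys.argv[1]);print(s['tcp_pos'],s['orientation'])
    for x in labels(p): print(*x,at_z(*ray(p,x[1],s),float(sys.argv[2])))
E
python3 lab.py w4 .101
```

```text
[ 0.6047 -0.1985  0.3017] [0.0018 0.6974 0.7167 0.0008]
green [321. 143.] [24. 24.] 90.0 565 [ 0.6449 -0.1463  0.101 ]
green [373.8 246. ] [ 4.1 68.7] 7.1 182 [ 0.7123 -0.2579  0.101 ]
green [144.8 285.8] [12.5 25.2] 85.6 160 [ 0.4399 -0.3197  0.101 ]
green [303.5 290. ] [18. 23.] 90.0 404 [ 0.6349 -0.3148  0.101 ]
green [132.5 299. ] [14. 21.] 90.0 208 [ 0.4186 -0.3412  0.101 ]
green [242.8 311.3] [32.2 10.3] 14.5 193 [ 0.563  -0.3471  0.101 ]
red [74.2 92.5] [ 4.4 83.1] 2.2 177 [ 0.3637 -0.0828  0.101 ]
red [283.   73.5] [21. 22.] 90.0 393 [ 0.6041 -0.0763  0.101 ]
red [ 65.6 189.1] [14.1 46.3] 76.0 592 [ 0.3421 -0.1977  0.101 ]
red [103.5 286.5] [19.9 14.7] 68.2 240 [ 0.3774 -0.3271  0.101 ]
red [ 91.5 297.9] [31.   8.7] 68.2 257 [ 0.3526 -0.3476  0.101 ]
red [115.5 306. ] [16.1 15.7] 26.6 218 [ 0.3898 -0.3555  0.101 ]
```

View pics/w4.png

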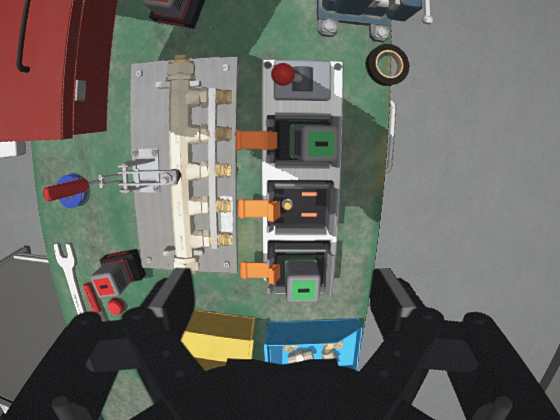

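Pack A's label is at (321,143) and its tilt is confirmed. I'll move to a tilted approach pose.

```bash
python3 -c "
from h import *
go([.6565,-.1475,.159],91.5,11.5);go([.6426,-.1475,.09],91.5,11.5)"
```

```text
slide [ 49.1  53.9 141.2] ang [11.56  0.02  0.06]
slide [ 49.5  39.9 210.2] ang [11.56  0.02  0.06]
```

jog_arm --moves '[{"fingers": 0.1,"slide": [20,20,35],"angular": [4,0,0]},{"fingers": 0.1,"slide": [40,40,70],"angular": [8,0,0]},{"fingers": 0.1,"slide": [49,54,105],"angular": [11.5,0,0]},{"fingers": 0.1,"slide": [49,54,141],"angular": [11.5,0,0]},{"fingers": 0.1,"slide": [49,51,155],"angular": [11.5,0,0]},{"fingers": 0.1,"slide": [49,47,175],"angular": [11.5,0,0]},{"fingers": 0.1,"slide": [49,43,195],"angular": [11.5,0,0]},{"fingers": 0.1,"slide": [49,40,210],"angular": [11.5,0,0]},{"fingers": 0.1,"slide": [49,40,210],"angular": [11.5,0,0]},{"fingers": 0.1,"slide": [49,40,210],"angular": [11.5,0,0]}]'

```text
clock: 6.95
tcp_pos: [0.6404, -0.1472, 0.0884]
orientation: [-0.072, 0.694, 0.713, -0.073]
wrist_force: [-0.2, 0.9, 0.3]
finger_gap: 0.0771
grip_force: 0.0
```

jog_arm --moves '[{"fingers": 1,"slide": [0,0,0],"angular": [0,0,0]},{"fingers": 1,"slide": [0,0,0],"angular": [0,0,0]},{"fingers": 1,"slide": [0,0,0],"angular": [0,0,0]},{"fingers": 1,"slide": [0,0,0],"angular": [0,0,0]},{"fingers": 1,"slide": [0,0,0],"angular": [0,0,0]},{"fingers": 1,"slide": [0,0,0],"angular": [0,0,0]},{"fingers": 1,"slide": [0,0,0],"angular": [0,0,0]}]' --squeeze 60

```text
clock: 7.53
tcp_pos: [0.6422, -0.1483, 0.092]
orientation: [-0.069, 0.694, 0.713, -0.072]
wrist_force: [-2.8, -0.1, 5.8]
finger_gap: 0.039
grip_force: 61.2
```

jog_arm --moves '[{"fingers": 1,"slide": [0,-2,-10],"angular": [0,0,0]},{"fingers": 1,"slide": [0,-4,-20],"angular": [0,0,0]},{"fingers": 1,"slide": [0,-7,-35],"angular": [0,0,0]},{"fingers": 1,"slide": [0,-10,-50],"angular": [0,0,0]},{"fingers": 1,"slide": [0,-14,-70],"angular": [0,0,0]},{"fingers": 1,"slide": [0,-20,-98],"angular": [0,0,0]},{"fingers": 1,"slide": [0,-26,-127],"angular": [-6,0,0]},{"fingers": 1,"slide": [0,-26,-127],"angular": [-11.5,0,0]},{"fingers": 1,"slide": [0,-26,-127],"angular": [-11.5,0,0]},{"fingers": 1,"slide": [0,-26,-127],"angular": [-11.5,0,0]}]'

```text
clock: 8.37
tcp_pos: [0.64, -0.1476, 0.2211]
orientation: [-0.001, 0.698, 0.716, -0.001]
wrist_force: [-0.0, -0.4, -2.0]
finger_gap: 0.0387
grip_force: 68.3
```

Run:
```python
from h import *
s=get_state();p=read_camera('wrist');save(p,'w5');print(s['tcp_pos'])
for d in tip_of('ready_bin',p)+look_for('ready_bin',p): print(d['point'],d['p'],at_z(*ray(p,d['point'],s),0))
# bin yaw from saved views
import pickle
pc=pickle.load(open('cal.pkl','rb'));S=pickle.load(open('S.pkl','rb'))
for n in ['w2','w3']:
    im=cv2.imread(f'pics/{n}.png');h=cv2.cvtColor(im,cv2.COLOR_BGR2HSV);m=cv2.inRange(h,(20,120,60),(32,255,255))
    c,l,st,ce=cv2.connectedComponentsWithStats(m);i=1+np.argmax(st[1:,4]);print(n,st[i],ce[i])
cv2.imwrite('pics/c3.png',np.hstack([cv2.resize(cv2.imread('pics/w2.png')[240:350,225:360],None,fx=3,fy=3),cv2.resize(cv2.imread('pics/w5.png'),None,fx=.7,fy=.7)[:294][:330,:]] if 0 else [cv2.resize(cv2.imread('pics/w2.png')[240:350,225:360],(405,330)),cv2.resize(cv2.imread('pics/w5.png'),(395,330))]))
```

```text
[ 0.64   -0.1476  0.2211]
[179.0, 385.2] 0.96 [ 0.4868 -0.4629  0.    ]
[165.7, 386.8] 0.9 [ 0.4627 -0.4714  0.    ]
w2 [ 241  255  103   81 6811] [290.9693 293.8698]
w3 [ 183  285   88   77 5398] [228.6871 322.7642]
```

View pics/c3.png

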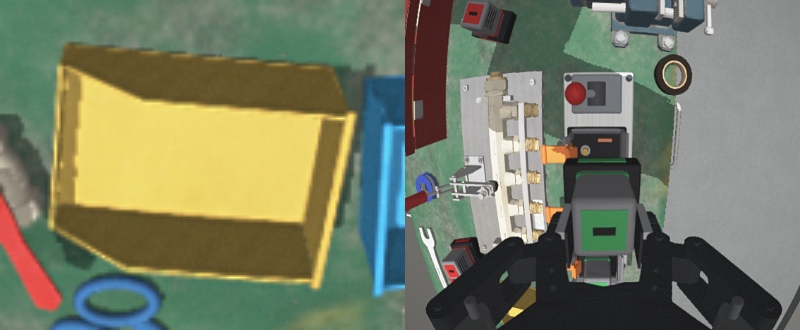

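The pack is gripped, hanging upright over its bay. The crop shows the bin with its low wall on the robot side and its back rim running from (355,112) to (315,287). I'll work out the bin yaw from that.

Run:
```python
from h import *
import pickle
p=pickle.load(open('cal.pkl','rb'));S=pickle.load(open('S.pkl','rb'))
f=lambda u,v,z:at_z(*ray(p,(225+u/3,240+v/3),S['w2']),z)
a,b=f(355,112,.062),f(315,287,.062);print('rim',a,b,np.linalg.norm(a-b),np.degrees(np.arctan2(a[0]-b[0],a[1]-b[1])))
a,b=f(325,118,.003),f(310,218,.003);print('floor back',a,b,np.linalg.norm(a-b))
a,b=f(140,100,.003),f(325,113,.003);print('floor side',a,b,np.degrees(np.arctan2(b[1]-a[1],b[0]-a[0])))
a,b=f(78,208,.003),f(310,222,.003);print('floor side2',a,b,np.degrees(np.arctan2(b[1]-a[1],b[0]-a[0])))
for k in [.032,-.037]:
    y=np.radians(-2); t=np.array([.488,-.464])+k*np.array([np.cos(y),np.sin(y)]); print(t); go([*t,.22],88)
```

```text
rim [ 0.5723 -0.4225  0.062 ] [ 0.5595 -0.5323  0.062 ] 0.11055418585086277 6.675295995184512
floor back [ 0.5679 -0.4567  0.003 ] [ 0.5635 -0.525   0.003 ] 0.06846110937601099
floor side [ 0.4631 -0.4443  0.003 ] [ 0.5677 -0.4535  0.003 ] -5.030407294981846
floor side2 [ 0.4254 -0.517   0.003 ] [ 0.5637 -0.528   0.003 ] -4.541818518737117
[ 0.52   -0.4651]
slide [-313.4 -131.5    0.6] ang [-0.01  0.03  3.56]
[ 0.451  -0.4627]
slide [-309.1 -200.4    0.6] ang [-0.01  0.03  3.56]
```

jog_arm --moves '[{"fingers": 1,"slide": [-36,-14,0],"angular": [0,0,1]},{"fingers": 1,"slide": [-72,-28,0],"angular": [0,0,2]},{"fingers": 1,"slide": [-108,-42,0],"angular": [0,0,3]},{"fingers": 1,"slide": [-144,-56,0],"angular": [0,0,4]},{"fingers": 1,"slide": [-180,-70,0],"angular": [0,0,5]},{"fingers": 1,"slide": [-216,-84,0],"angular": [0,0,6]},{"fingers": 1,"slide": [-252,-98,0],"angular": [0,0,7]},{"fingers": 1,"slide": [-288,-112,0],"angular": [0,0,7.5]},{"fingers": 1,"slide": [-320,-127,0],"angular": [0,0,7.5]},{"fingers": 1,"slide": [-320,-127,0],"angular": [0,0,7.5]}]'

```text
clock: 9.35
tcp_pos: [0.5211, -0.4789, 0.2183]
orientation: [0.0, 0.745, 0.667, -0.002]
wrist_force: [0.0, -0.8, -2.7]
finger_gap: 0.0385
grip_force: 68.4
```

Run:
```python
from h import *
print(get_state()['finger_gap'],get_state()['tcp_pos'])
go([.5218,-.4713,.075],84)
p=read_camera('scene')
for d in tip_of('flat_a_center',p): print(d['point'],d['p'],at_z(*ray(p,d['point']),.038))
```

```text
0.03850263568293767 [ 0.5211 -0.4789  0.2183]
slide [  8.1   0.1 143.2] ang [-0.11  0.15 -0.34]
[345.7, 317.3] 0.74 [0.4675 0.0322 0.038 ]
```

jog_arm --moves '[{"fingers": 1,"slide": [7,0,35],"angular": [0,0,0]},{"fingers": 1,"slide": [7,0,70],"angular": [0,0,0]},{"fingers": 1,"slide": [7,0,105],"angular": [0,0,0]},{"fingers": 1,"slide": [7,0,130],"angular": [0,0,0]},{"fingers": 1,"slide": [7,0,138],"angular": [0,0,0]},{"fingers": 1,"slide": [7,0,142],"angular": [0,0,0]},{"fingers": 1,"slide": [7,0,142],"angular": [0,0,0]}]'

```text
clock: 10.03
tcp_pos: [0.5254, -0.4637, 0.0777]
orientation: [-0.0, 0.742, 0.67, 0.0]
wrist_force: [0.5, 0.1, -1.1]
finger_gap: 0.0388
grip_force: 68.4
```

jog_arm --moves '[{"fingers": 1,"slide": [0,0,2],"angular": [0,0,0]},{"fingers": 1,"slide": [0,0,4],"angular": [0,0,0]},{"fingers": 1,"slide": [0,0,4],"angular": [0,0,0]}]'

```text
clock: 10.28
tcp_pos: [0.5253, -0.4651, 0.0755]
orientation: [0.001, 0.743, 0.67, -0.0]
wrist_force: [0.2, 0.7, -2.5]
finger_gap: 0.0385
grip_force: 68.4
```

jog_arm --moves '[{"fingers": 1,"slide": [-4,-4,0],"angular": [0,0,0]},{"fingers": 1,"slide": [-4,-4,3],"angular": [0,0,0]},{"fingers": 1,"slide": [-4,-4,5],"angular": [0,0,0]},{"fingers": 1,"slide": [-4,-4,5],"angular": [0,0,0]}]'

```text
clock: 10.62
tcp_pos: [0.5199, -0.4689, 0.0705]
orientation: [0.001, 0.743, 0.669, -0.0]
wrist_force: [-2.4, -0.2, 4.5]
finger_gap: 0.0384
grip_force: 69.2
```

jog_arm --moves '[{"fingers": 1,"slide": [0,0,2],"angular": [0,0,0]},{"fingers": 1,"slide": [0,0,2],"angular": [0,0,0]}]'

```text
clock: 10.78
tcp_pos: [0.5199, -0.4691, 0.0702]
orientation: [0.002, 0.743, 0.669, -0.001]
wrist_force: [-6.7, 2.0, 14.9]
finger_gap: 0.0391
grip_force: 36.2
```

jog_arm --moves '[{"fingers": 0.47,"slide": [0,0,-1],"angular": [0,0,0]},{"fingers": 0.44,"slide": [0,0,-1],"angular": [0,0,0]},{"fingers": 0.44,"slide": [0,0,-3],"angular": [0,0,0]},{"fingers": 0.44,"slide": [0,0,-12],"angular": [0,0,0]},{"fingers": 0.44,"slide": [0,0,-40],"angular": [0,0,0]},{"fingers": 0.44,"slide": [0,0,-80],"angular": [0,0,0]},{"fingers": 0.6,"slide": [0,0,-120],"angular": [0,0,0]},{"fingers": 1,"slide": [0,0,-150],"angular": [0,0,0]},{"fingers": 1,"slide": [0,0,-150],"angular": [0,0,0]}]'

```text
clock: 11.53
tcp_pos: [0.5223, -0.4703, 0.2261]
orientation: [0.007, 0.743, 0.67, -0.0]
wrist_force: [0.5, -0.1, 0.3]
finger_gap: 0.0124
grip_force: 0.0
```

Run:
```python
from h import *
from lab import labels
s=get_state();print(s['tcp_pos'],s['finger_gap'])
p=read_camera('wrist');save(p,'w6')
for x in labels(p):
    if x[0]=='green' and x[1][1]>250: print(*x,at_z(*ray(p,x[1],s),.079))
p=read_camera('top')
for d in tip_of('full_a_center',p): print(d['point'],d['p'],at_z(*ray(p,d['point']),.06))
go([.5605,-.321,.1],91.5)
```

```text
[ 0.5223 -0.4703  0.2261] 0.01236251292988014
green [322.2 253. ] [54.1 37.4] 65.2 613 [ 0.5573 -0.5223  0.079 ]
green [202.9 270.8] [73.7 43.6] 17.1 865 [ 0.4414 -0.5294  0.079 ]
green [415.6 291.1] [101.2  48.9] 52.7 2359 [ 0.6551 -0.5795  0.079 ]
green [263.8 270.3] [74.7 35.6] 20.6 819 [ 0.5007 -0.5342  0.079 ]
green [157.3 275.8] [50.  19.7] 14.7 438 [ 0.3918 -0.5316  0.079 ]
slide [150.4  24.8 117.1] ang [ 0.04  0.04 -7.44]
```

View pics/w6.png

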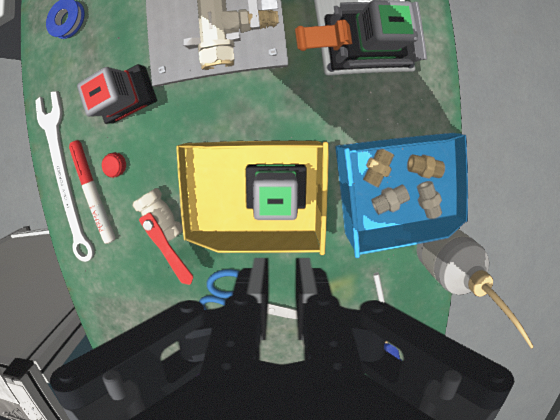

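Pack A stands in the bin at (275,201). Next is tab C.

jog_arm --moves '[{"fingers": 1,"slide": [38,6,0],"angular": [0,0,-2]},{"fingers": 1,"slide": [76,12,0],"angular": [0,0,-4]},{"fingers": 1,"slide": [114,18,25],"angular": [0,0,-7.4]},{"fingers": 1,"slide": [150,25,50],"angular": [0,0,-7.4]},{"fingers": 1,"slide": [150,25,85],"angular": [0,0,-7.4]},{"fingers": 1,"slide": [150,25,117],"angular": [0,0,-7.4]},{"fingers": 1,"slide": [150,25,125],"angular": [0,0,-7.4]},{"fingers": 1,"slide": [150,25,125],"angular": [0,0,-7.4]},{"fingers": 1,"slide": [150,25,125],"angular": [0,0,-7.4]},{"fingers": 1,"slide": [150,25,125],"angular": [0,0,-7.4]}]'

```text
clock: 12.52
tcp_pos: [0.5613, -0.3228, 0.0936]
orientation: [0.001, 0.698, 0.716, 0.0]
wrist_force: [0.4, -0.2, -0.3]
finger_gap: 0.0001
grip_force: 0.0
```

```bash
python3 -c "
from h import *
print(get_state()['tcp_pos'],get_state()['finger_gap'])
go([.5595,-.321,.0425],91.5)"
```

```text
[ 0.5613 -0.3228  0.0936] 9.726706904667322e-05
slide [ 1.9 -1.8 51.1] ang [ 0.12  0.1  -0.1 ]
```

jog_arm --moves '[{"fingers": 1,"slide": [2,-2,20],"angular": [0,0,0]},{"fingers": 1,"slide": [2,-2,32],"angular": [0,0,0]},{"fingers": 1,"slide": [2,-2,40],"angular": [0,0,0]},{"fingers": 1,"slide": [2,-2,44],"angular": [0,0,0]},{"fingers": 1,"slide": [2,-2,47],"angular": [0,0,0]},{"fingers": 1,"slide": [2,-2,50],"angular": [0,0,0]},{"fingers": 1,"slide": [2,-2,52],"angular": [0,0,0]},{"fingers": 1,"slide": [2,-2,52],"angular": [0,0,0]}]'

```text
clock: 13.18
tcp_pos: [0.5557, -0.3199, 0.041]
orientation: [-0.001, 0.699, 0.716, -0.002]
wrist_force: [-11.7, 0.2, 8.9]
finger_gap: -0.0001
grip_force: 6.6
```

jog_arm --moves '[{"fingers": 1,"slide": [0,0,1],"angular": [0,0,0]},{"fingers": 1,"slide": [0,0,1],"angular": [0,0,0]}]'

```text
clock: 13.35
tcp_pos: [0.5557, -0.3199, 0.0408]
orientation: [-0.001, 0.699, 0.716, -0.002]
wrist_force: [-12.3, 1.4, 14.1]
finger_gap: -0.0001
grip_force: 9.0
```

jog_arm --moves '[{"fingers": 1,"slide": [0,0,-25],"angular": [0,0,0]},{"fingers": 1,"slide": [0,0,-65],"angular": [0,0,0]},{"fingers": 1,"slide": [0,0,-105],"angular": [0,0,0]},{"fingers": 0.1,"slide": [0,0,-145],"angular": [0,0,0]},{"fingers": 0.1,"slide": [-20,10,-180],"angular": [0,0,0]},{"fingers": 0.1,"slide": [-40,30,-210],"angular": [0,0,0]},{"fingers": 0.1,"slide": [-50,46,-240],"angular": [0,0,0]},{"fingers": 0.1,"slide": [-50,46,-258],"angular": [0,0,0]},{"fingers": 0.1,"slide": [-50,46,-258],"angular": [0,0,0]},{"fingers": 0.1,"slide": [-50,46,-258],"angular": [0,0,0]}]'

```text
clock: 14.18
tcp_pos: [0.6066, -0.3688, 0.2981]
orientation: [0.002, 0.698, 0.716, 0.0]
wrist_force: [-0.3, 0.2, -0.9]
finger_gap: 0.0767
grip_force: 0.0
```

```bash
python3 lab.py w7 .101; python3 -c "
from h import *
go([.6615,-.319,.159],91.5,11.5);go([.6476,-.319,.09],91.5,11.5)"
```

```text
[ 0.6066 -0.3688  0.2981] [0.0017 0.6981 0.716  0.0004]
green [323.5 143. ] [24. 25.] 90.0 580 [ 0.6488 -0.3164  0.101 ]
green [137.8 192.3] [47.9 94.8] 39.2 1572 [ 0.4489 -0.371   0.101 ]
green [239.3 207.3] [38.6 13.9] 13.6 310 [ 0.5637 -0.386   0.101 ]
green [206.  266.6] [23.  18.5] 8.7 358 [ 0.524  -0.4566  0.101 ]
green [118.1 289.6] [48.  20.4] 61.4 374 [ 0.4032 -0.4972  0.101 ]
green [231.3 309.3] [35.9 68.6] 71.9 1284 [ 0.5511 -0.5129  0.101 ]
green [326.6 341. ] [76.1 33.7] 57.2 1200 [ 0.6701 -0.5594  0.101 ]
red [28.   8.5] [17. 56.] 90.0 494 [ 0.2791 -0.1271  0.101 ]
red [59.6 33.8] [47.3 15.7] 4.9 651 [ 0.3412 -0.1768  0.101 ]
red [ 83.3 164.9] [21.  17.4] 74.7 329 [ 0.3778 -0.3385  0.101 ]
red [ 71.7 202.7] [34.7  9.8] 75.1 334 [ 0.3537 -0.3839  0.101 ]
red [ 97. 210.] [17.9 17.9] 63.4 279 [ 0.3912 -0.3924  0.101 ]
red [130.3 280.6] [57.1 10. ] 60.7 434 [ 0.4239 -0.4823  0.101 ]
slide [ 47.8  56.8 137.5] ang [11.53  0.   -0.04]
slide [ 48.2  42.9 206.5] ang [11.53  0.   -0.04]
```

jog_arm --moves '[{"fingers": 0.1,"slide": [20,20,35],"angular": [4,0,0]},{"fingers": 0.1,"slide": [40,40,70],"angular": [8,0,0]},{"fingers": 0.1,"slide": [49,56,105],"angular": [11.5,0,0]},{"fingers": 0.1,"slide": [49,56,137],"angular": [11.5,0,0]},{"fingers": 0.1,"slide": [49,53,150],"angular": [11.5,0,0]},{"fingers": 0.1,"slide": [49,49,171],"angular": [11.5,0,0]},{"fingers": 0.1,"slide": [49,45,191],"angular": [11.5,0,0]},{"fingers": 0.1,"slide": [49,42,206],"angular": [11.5,0,0]},{"fingers": 0.1,"slide": [49,42,206],"angular": [11.5,0,0]},{"fingers": 0.1,"slide": [49,42,206],"angular": [11.5,0,0]}]'

```text
clock: 15.07
tcp_pos: [0.6447, -0.317, 0.0889]
orientation: [-0.072, 0.694, 0.712, -0.072]
wrist_force: [-0.9, -0.3, 0.4]
finger_gap: 0.0768
grip_force: 0.0
```

jog_arm --moves '[{"fingers": 1,"slide": [0,0,0],"angular": [0,0,0]},{"fingers": 1,"slide": [0,0,0],"angular": [0,0,0]},{"fingers": 1,"slide": [0,0,0],"angular": [0,0,0]},{"fingers": 1,"slide": [0,0,0],"angular": [0,0,0]},{"fingers": 1,"slide": [0,0,0],"angular": [0,0,0]},{"fingers": 1,"slide": [0,0,0],"angular": [0,0,0]},{"fingers": 1,"slide": [0,0,0],"angular": [0,0,0]}]' --squeeze 70

```text
clock: 15.65
tcp_pos: [0.6461, -0.3186, 0.093]
orientation: [-0.069, 0.695, 0.712, -0.072]
wrist_force: [-3.3, 0.3, 5.8]
finger_gap: 0.0385
grip_force: 70.5
```

jog_arm --moves '[{"fingers": 1,"slide": [0,-2,-10],"angular": [0,0,0]},{"fingers": 1,"slide": [0,-4,-20],"angular": [0,0,0]},{"fingers": 1,"slide": [0,-7,-35],"angular": [0,0,0]},{"fingers": 1,"slide": [0,-10,-50],"angular": [0,0,0]},{"fingers": 1,"slide": [0,-14,-70],"angular": [0,0,0]},{"fingers": 1,"slide": [0,-20,-98],"angular": [0,0,0]},{"fingers": 1,"slide": [0,-26,-127],"angular": [-6,0,0]},{"fingers": 1,"slide": [0,-26,-127],"angular": [-11.5,0,0]},{"fingers": 1,"slide": [0,-26,-127],"angular": [-11.5,0,0]},{"fingers": 1,"slide": [0,-26,-127],"angular": [-11.5,0,0]}]'

```text
clock: 16.48
tcp_pos: [0.6442, -0.3175, 0.2217]
orientation: [-0.001, 0.698, 0.716, -0.001]
wrist_force: [0.1, -0.4, -1.9]
finger_gap: 0.0381
grip_force: 79.3
```

Run:
```python
from h import *
from lab import labels
import pickle
go([.4530,-.4641,.22],84)
# placed pack label in w6 (pose from then)
p=pickle.load(open('cal.pkl','rb'));s=dict(tcp_pos=[.5223,-.4703,.2261],orientation=[.007,.743,.67,0])
for n,uv,z in [('label',(275,201),.079),('backrim1',(326,143),.062),('backrim2',(326,252),.062),('low1',(181,147),.03),('low2',(184,238),.03)]: print(n,at_z(*ray(p,uv,s),z))
```

```text
slide [-141.8 -194.7    2. ] ang [-0.13 -0.02  7.4 ]
label [ 0.5189 -0.4678  0.079 ]
backrim1 [ 0.5702 -0.4226  0.062 ]
backrim2 [ 0.563  -0.5295  0.062 ]
low1 [ 0.4267 -0.4123  0.03  ]
low2 [ 0.4121 -0.5112  0.03  ]
```

jog_arm --moves '[{"fingers": 1,"slide": [-22,-30,0],"angular": [0,0,2]},{"fingers": 1,"slide": [-46,-60,0],"angular": [0,0,4]},{"fingers": 1,"slide": [-70,-90,0],"angular": [0,0,6]},{"fingers": 1,"slide": [-92,-120,0],"angular": [0,0,6.9]},{"fingers": 1,"slide": [-116,-150,0],"angular": [0,0,6.9]},{"fingers": 1,"slide": [-135,-175,0],"angular": [0,0,6.9]},{"fingers": 1,"slide": [-143,-187,0],"angular": [0,0,6.9]},{"fingers": 1,"slide": [-143,-187,0],"angular": [0,0,6.9]},{"fingers": 1,"slide": [-143,-187,0],"angular": [0,0,6.9]},{"fingers": 1,"slide": [-143,-187,0],"angular": [0,0,6.9]}]'

```text
clock: 17.32
tcp_pos: [0.4644, -0.4657, 0.2208]
orientation: [0.0, 0.74, 0.673, 0.0]
wrist_force: [-0.1, 0.6, -2.0]
finger_gap: 0.0382
grip_force: 79.4
```

Run:
```python
from h import *
print(get_state()['tcp_pos'],get_state()['finger_gap'])
go([.4611,-.466,.101],84.6)
go([.4771,-.4675,.101],84.6)
go([.4567,-.4656,.072],84.6)
```

```text
[ 0.4644 -0.4657  0.2208] 0.038153066536132776
slide [ -0.6  -3.3 119.8] ang [ 0.02 -0.01  0.02]
slide [ -0.6  12.8 119.8] ang [ 0.02 -0.01  0.02]
slide [ -0.7  -7.7 148.8] ang [ 0.02 -0.01  0.02]
```

jog_arm --moves '[{"fingers": 1,"slide": [0,-4,35],"angular": [0,0,0]},{"fingers": 1,"slide": [0,-4,70],"angular": [0,0,0]},{"fingers": 1,"slide": [0,-4,105],"angular": [0,0,0]},{"fingers": 1,"slide": [0,-4,119],"angular": [0,0,0]},{"fingers": 1,"slide": [0,-4,119],"angular": [0,0,0]},{"fingers": 1,"slide": [0,-4,119],"angular": [0,0,0]},{"fingers": 1,"slide": [0,1,119],"angular": [0,0,0]},{"fingers": 1,"slide": [0,5,119],"angular": [0,0,0]},{"fingers": 1,"slide": [0,9,119],"angular": [0,0,0]},{"fingers": 1,"slide": [0,12,119],"angular": [0,0,0]}]'

```text
clock: 18.15
tcp_pos: [0.4758, -0.4677, 0.1032]
orientation: [0.001, 0.74, 0.673, -0.0]
wrist_force: [-2.6, 0.2, -0.7]
finger_gap: 0.0383
grip_force: 79.7
```

jog_arm --moves '[{"fingers": 1,"slide": [0,0,0],"angular": [0,0,0]},{"fingers": 1,"slide": [0,0,0],"angular": [0,0,0]}]'

```text
clock: 18.32
tcp_pos: [0.4756, -0.4673, 0.102]
orientation: [0.001, 0.74, 0.673, 0.0]
wrist_force: [0.4, -1.2, -2.9]
finger_gap: 0.0385
grip_force: 79.5
```

Run:
```python
from h import *
print(get_state()['tcp_pos'],get_state()['finger_gap'])
go([.4557,-.4655,.08],84.6)
p=read_camera('top');q=read_camera('scene')
a=cv2.resize(p['color'][185:265,290:370],(400,400),interpolation=cv2.INTER_CUBIC);b=cv2.resize(q['color'][170:250,210:290],(400,400),interpolation=cv2.INTER_CUBIC)
cv2.imwrite('pics/c4.png',np.hstack([a,b])[:,:,::-1])
```

```text
[ 0.4756 -0.4673  0.102 ] 0.038456594345946324
slide [ -0.1 -20.   22. ] ang [ 0.08  0.04 -0.02]
```

View pics/c4.png

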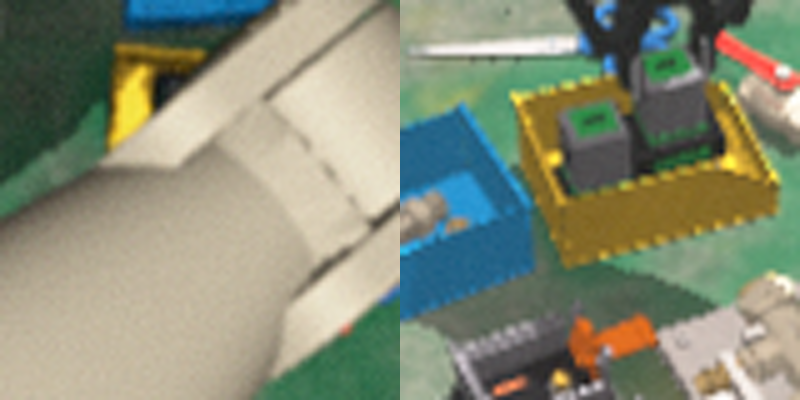

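Pack A is upright and has moved to the bin's back. I'll back off and set down the second pack.

jog_arm --moves '[{"fingers": 1,"slide": [0,-10,0],"angular": [0,0,0]},{"fingers": 1,"slide": [0,-20,0],"angular": [0,0,0]},{"fingers": 1,"slide": [0,-20,0],"angular": [0,0,0]},{"fingers": 1,"slide": [0,-20,0],"angular": [0,0,0]},{"fingers": 1,"slide": [0,-20,10],"angular": [0,0,0]},{"fingers": 1,"slide": [0,-20,20],"angular": [0,0,0]},{"fingers": 1,"slide": [0,-20,27],"angular": [0,0,0]},{"fingers": 1,"slide": [0,-20,30],"angular": [0,0,0]},{"fingers": 1,"slide": [0,-20,30],"angular": [0,0,0]}]'

```text
clock: 19.17
tcp_pos: [0.4546, -0.4646, 0.0716]
orientation: [-0.001, 0.74, 0.673, -0.0]
wrist_force: [-2.3, 2.4, 5.2]
finger_gap: 0.0384
grip_force: 80.4
```

jog_arm --moves '[{"fingers": 1,"slide": [0,0,1.5],"angular": [0,0,0]},{"fingers": 1,"slide": [0,0,1.5],"angular": [0,0,0]}]'

```text
clock: 19.33
tcp_pos: [0.4546, -0.4646, 0.0714]
orientation: [-0.0, 0.74, 0.673, -0.0]
wrist_force: [-4.8, 3.8, 13.2]
finger_gap: 0.0384
grip_force: 81.3
```

jog_arm --moves '[{"fingers": 0.47,"slide": [0,0,-1],"angular": [0,0,0]},{"fingers": 0.44,"slide": [0,0,-1],"angular": [0,0,0]},{"fingers": 0.44,"slide": [0,0,-3],"angular": [0,0,0]},{"fingers": 0.44,"slide": [0,0,-12],"angular": [0,0,0]},{"fingers": 0.44,"slide": [0,0,-40],"angular": [0,0,0]},{"fingers": 0.44,"slide": [0,0,-80],"angular": [0,0,0]},{"fingers": 0.1,"slide": [0,0,-120],"angular": [0,0,0]},{"fingers": 0.1,"slide": [0,-30,-150],"angular": [0,0,0]},{"fingers": 0.1,"slide": [30,-50,-180],"angular": [0,0,0]},{"fingers": 0.1,"slide": [60,-50,-210],"angular": [0,0,0]}]'

```text
clock: 20.17
tcp_pos: [0.4083, -0.4054, 0.2771]
orientation: [-0.0, 0.741, 0.671, -0.0]
wrist_force: [0.8, 0.1, -0.0]
finger_gap: 0.077
grip_force: 0.0
```

jog_arm --moves '[{"fingers": 0.1,"slide": [0,0,0],"angular": [0,0,0]},{"fingers": 0.1,"slide": [0,0,0],"angular": [0,0,0]}]'

```text
clock: 20.33
tcp_pos: [0.4116, -0.4049, 0.279]
orientation: [0.003, 0.739, 0.673, -0.0]
wrist_force: [0.5, -0.2, -0.6]
finger_gap: 0.0765
grip_force: 0.0
```

```bash
python3 lab.py w8 .076
```

```text
[ 0.4116 -0.4049  0.279 ] [ 0.003   0.7394  0.6732 -0.0003]
green [286.2 155.6] [24.1 82.3] 79.3 1073 [ 0.4213 -0.3686  0.076 ]
green [246.5 195.4] [46.6 62.3] 76.0 1146 [ 0.3756 -0.4066  0.076 ]
green [387.5 237.5] [21. 23.] 90.0 443 [ 0.5285 -0.4698  0.076 ]
green [323.  239.5] [21. 24.] 90.0 500 [ 0.4536 -0.4643  0.076 ]
green [258.1 295.9] [42.1 43.4] 48.5 558 [ 0.3734 -0.529   0.076 ]
green [305.6 283.4] [42.1 47.3] 77.5 526 [ 0.4307 -0.5174  0.076 ]
green [461.4 292.9] [46.  39.6] 80.5 991 [ 0.6403 -0.5629  0.076 ]
green [347.5 292.9] [31.7 31.8] 87.8 653 [ 0.4803 -0.5364  0.076 ]
green [427.6 388.2] [33.5 36. ] 18.4 433 [ 0.6163 -0.7418  0.076 ]
red [225.2 136. ] [24.5 26.3] 69.4 589 [ 0.3608 -0.3417  0.076 ]
red [182.5 192.4] [41.4 12. ] 71.6 501 [ 0.3059 -0.396   0.076 ]
red [218.5 197. ] [22. 21.] 90.0 390 [ 0.3453 -0.4053  0.076 ]
red [273.9 273.1] [66.5 13.4] 59.0 695 [ 0.3953 -0.5002  0.076 ]
```

View pics/w8.png

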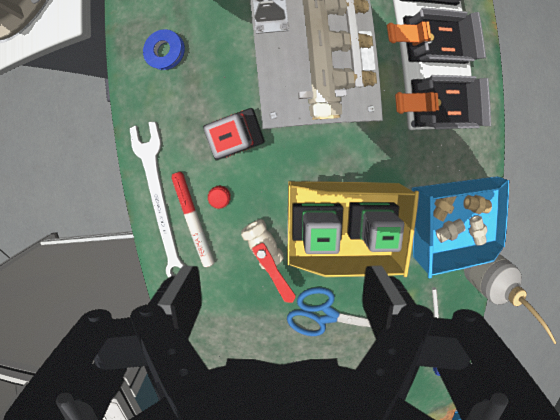

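Both green packs stand upright in the bin, at (323,239) and (387,237). The red pack at (226,136) is turned a little. I'll measure its yaw and position.

```bash
cat > yaw.py <<'E'
from h import *
def yaw(p,s,uv,z,hs=(((0,120,70),(5,255,255)),((175,120,70),(180,255,255)))):
    h=cv2.cvtColor(p['color'][:,:,::-1].copy(),cv2.COLOR_BGR2HSV)
    m=sum(cv2.inRange(h,a,b) for a,b in hs).astype(np.uint8)
    c,l,st,ce=cv2.connectedComponentsWithStats(m)
    i=min((i for i in range(1,c) if st[i,4]>100),key=lambda i:np.hypot(*(ce[i]-uv)))
    pts=np.argwhere(cv2.morphologyEx((l==i).astype(np.uint8),cv2.MORPH_CLOSE,np.ones((9,9))))[:,::-1].astype(float)
    w=np.array([at_z(*ray(p,q,s),z)[:2] for q in pts])*1000
    r=cv2.minAreaRect(w.astype(np.float32));return np.array(r[0])/1000,r[1],r[2]
E
python3 - <<'E'
from yaw import *
s=get_state();p=read_camera('wrist')
print(yaw(p,s,(225,136),.076))
print([ (np.round(d['point']),round(d['p'],2),at_z(*ray(p,d['point'],s),.038)) for d in tip_of('flat_a_center',p)])
c=yaw(p,s,(225,136),.076)[0]
go([*c,.17],105)
q=read_camera('top');print([ (np.round(d['point']),round(d['p'],2),at_z(*ray(q,d['point']),.038)) for d in tip_of('flat_a_center',q)])
E
```

```text
(array([ 0.3605, -0.3417]), (27.574214935302734, 25.542343139648438), 13.423694610595703)
[]
slide [ 58.3 -56.  104.6] ang [ -0.05  -0.05 -20.44]
[(array([162., 233.]), 0.94, array([0.4588, 0.0334, 0.038 ]))]
```

jog_arm --moves '[{"fingers": 0.1,"slide": [20,-20,20],"angular": [0,0,-7]},{"fingers": 0.1,"slide": [40,-40,50],"angular": [0,0,-14]},{"fingers": 0.1,"slide": [58,-57,80],"angular": [0,0,-19]},{"fingers": 0.1,"slide": [58,-57,110],"angular": [0,0,-19]},{"fingers": 0.1,"slide": [58,-57,130],"angular": [0,0,-19]},{"fingers": 0.1,"slide": [58,-57,130],"angular": [0,0,-19]},{"fingers": 0.1,"slide": [58,-57,130],"angular": [0,0,-19]}]'

```text
clock: 21.17
tcp_pos: [0.3588, -0.3411, 0.1442]
orientation: [-0.002, 0.619, 0.786, 0.0]
wrist_force: [0.7, 0.6, -0.7]
finger_gap: 0.0767
grip_force: 0.0
```

Run:
```python
from yaw import *
s=get_state();p=read_camera('wrist');save(p,'w9');print(s['tcp_pos'])
h=cv2.cvtColor(p['color'][:,:,::-1].copy(),cv2.COLOR_BGR2HSV);print(yaw(p,s,(280,330),.076))
go([.3605,-.3417,.066],103.4)
```

```text
[ 0.3588 -0.3411  0.1442]
(array([ 0.3335, -0.3825]), (21.40664291381836, 24.306299209594727), 11.072370529174805)
slide [ 0.3  1.  79.6] ang [-0.02 -0.05  0.14]
```

Run:
```python
from yaw import *
from lab import labels
s=get_state();p=read_camera('wrist')
for x in labels(p,(((55,90,70),(80,255,255)),((0,110,40),(6,255,255)),((174,110,40),(180,255,255)))):
    if x[0]=='red': print(*x,at_z(*ray(p,x[1],s),.076))
```

```text
red [383.5   5. ] [10. 29.] 90.0 236 [ 0.3876 -0.1781  0.076 ]
red [282.5 234. ] [43. 36.] -0.0 1451 [ 0.3608 -0.3417  0.076 ]
red [184.  249.7] [43.8 17.6] 87.1 671 [ 0.2974 -0.3693  0.076 ]
red [231.6 278.6] [30.7 31. ] 23.2 782 [ 0.3339 -0.3826  0.076 ]
```

jog_arm --moves '[{"fingers": 0.1,"slide": [0,2,30],"angular": [0,0,0]},{"fingers": 0.1,"slide": [0,2,60],"angular": [0,0,0]},{"fingers": 0.1,"slide": [0,2,78],"angular": [0,0,0]},{"fingers": 0.1,"slide": [0,2,78],"angular": [0,0,0]},{"fingers": 1,"slide": [0,2,78],"angular": [0,0,0]},{"fingers": 1,"slide": [0,2,78],"angular": [0,0,0]},{"fingers": 1,"slide": [0,2,78],"angular": [0,0,0]},{"fingers": 1,"slide": [0,2,78],"angular": [0,0,0]},{"fingers": 1,"slide": [0,2,78],"angular": [0,0,0]},{"fingers": 1,"slide": [0,2,78],"angular": [0,0,0]}]' --squeeze 80

```text
clock: 22.1
tcp_pos: [0.3624, -0.343, 0.0701]
orientation: [0.002, 0.619, 0.786, -0.001]
wrist_force: [-2.0, 0.2, 5.7]
finger_gap: 0.0381
grip_force: 79.8
```

jog_arm --moves '[{"fingers": 1,"slide": [0,0,-20],"angular": [0,0,0]},{"fingers": 1,"slide": [0,0,-60],"angular": [0,0,0]},{"fingers": 1,"slide": [0,0,-100],"angular": [0,0,0]},{"fingers": 1,"slide": [0,0,-135],"angular": [0,0,0]},{"fingers": 1,"slide": [0,0,-135],"angular": [0,0,0]},{"fingers": 1,"slide": [0,0,-135],"angular": [0,0,0]}]'

```text
clock: 22.6
tcp_pos: [0.3629, -0.343, 0.2062]
orientation: [0.004, 0.619, 0.786, -0.001]
wrist_force: [-0.3, -0.9, -1.8]
finger_gap: 0.0382
grip_force: 81.3
```

Run:
```python
from h import *
go([.637,-.319,.21],91.5)
```

```text
slide [-41.  272.1  -2.7] ang [ 0.22  0.38 12.07]
```

jog_arm --moves '[{"fingers": 1,"slide": [-6,38,0],"angular": [0,0,2]},{"fingers": 1,"slide": [-12,76,-2],"angular": [0,0,4]},{"fingers": 1,"slide": [-18,114,-4],"angular": [0,0,6]},{"fingers": 1,"slide": [-24,152,-4],"angular": [0,0,8]},{"fingers": 1,"slide": [-30,190,-4],"angular": [0,0,10]},{"fingers": 1,"slide": [-36,228,-4],"angular": [0,0,12]},{"fingers": 1,"slide": [-40,258,-4],"angular": [0,0,12]},{"fingers": 1,"slide": [-41,272,-4],"angular": [0,0,12]},{"fingers": 1,"slide": [-41,272,-4],"angular": [0,0,12]},{"fingers": 1,"slide": [-41,272,-4],"angular": [0,0,12]}]'

```text
clock: 23.43
tcp_pos: [0.6353, -0.3165, 0.2041]
orientation: [-0.002, 0.697, 0.717, -0.001]
wrist_force: [-0.0, -0.3, -2.0]
finger_gap: 0.0385
grip_force: 81.6
```

jog_arm --moves '[{"fingers": 1,"slide": [0,0,0],"angular": [0,0,0]},{"fingers": 1,"slide": [0,0,0],"angular": [0,0,0]}]'

```text
clock: 23.6
tcp_pos: [0.6341, -0.3176, 0.2063]
orientation: [-0.001, 0.698, 0.716, -0.0]
wrist_force: [0.4, 0.1, -2.3]
finger_gap: 0.038
grip_force: 81.6
```

```bash
cat > held.py <<'E'
from yaw import *
from lab import labels
s=get_state();p=read_camera('wrist');save(p,'held');t=s['tcp_pos'];print(t,s['finger_gap'])
for x in labels(p,(((55,90,70),(80,255,255)),((0,110,40),(6,255,255)),((174,110,40),(180,255,255)))):
    if 230<x[1][0]<330 and x[1][1]>180:
        w=at_z(*ray(p,x[1],s),t[2]+.008);print(*x,'label off (world)',w-t, 'tool',rot(s['orientation']).inv().apply(w-t))
E
python3 held.py; python3 -c "
from h import *
go([.6365,-.3185,.12],91.5)"
```

```text
[ 0.6341 -0.3176  0.2063] 0.037968074576218175
red [279. 202.] [ 6. 68.] 90.0 380 label off (world) [-0.0015  0.0415  0.008 ] tool [ 0.0416 -0.0005 -0.008 ]
red [279.  220.5] [ 9.9 74.1] 89.2 278 label off (world) [-0.0014  0.0339  0.008 ] tool [ 0.0339 -0.0005 -0.008 ]
slide [-0.8  2.3 86.8] ang [-0.03 -0.01 -0.01]
```

```bash
sed -i 's/<2500/<12000/' lab.py; python3 held.py
```

```text
[ 0.6343 -0.3178  0.2068] 0.038131738613823844
red [279.  202.2] [ 5.9 68. ] 88.7 383 label off (world) [-0.0015  0.0414  0.008 ] tool [ 0.0415 -0.0005 -0.008 ]
red [279.  220.8] [ 9.4 74.1] 89.2 275 label off (world) [-0.0013  0.0338  0.008 ] tool [ 0.0338 -0.0005 -0.008 ]
red [282.3 289. ] [51.3 64.4] 88.9 2976 label off (world) [0.0008 0.0028 0.008 ] tool [ 0.0028  0.0009 -0.008 ]
```

jog_arm --moves '[{"fingers": 1,"slide": [-3,2,30],"angular": [0,0,0]},{"fingers": 1,"slide": [-3,2,55],"angular": [0,0,0]},{"fingers": 1,"slide": [-3,2,65],"angular": [0,0,0]},{"fingers": 1,"slide": [-3,2,72],"angular": [0,0,0]},{"fingers": 1,"slide": [-3,2,76],"angular": [0,0,0]},{"fingers": 1,"slide": [-3,2,80],"angular": [0,0,0]},{"fingers": 1,"slide": [-3,2,80],"angular": [0,0,0]},{"fingers": 1,"slide": [-3,2,80],"angular": [0,0,0]}]'

```text
clock: 24.37
tcp_pos: [0.6381, -0.3206, 0.1278]
orientation: [0.001, 0.697, 0.717, 0.0]
wrist_force: [-0.2, -0.0, -1.2]
finger_gap: 0.0383
grip_force: 81.5
```

jog_arm --moves '[{"fingers": 1,"slide": [0,0,4],"angular": [0,0,0]},{"fingers": 1,"slide": [0,0,8],"angular": [0,0,0]},{"fingers": 1,"slide": [0,0,12],"angular": [0,0,0]},{"fingers": 1,"slide": [0,0,12],"angular": [0,0,0]}]'

```text
clock: 24.7
tcp_pos: [0.6378, -0.3215, 0.1256]
orientation: [0.004, 0.697, 0.717, -0.0]
wrist_force: [-16.0, 6.1, 38.7]
finger_gap: 0.0385
grip_force: 86.7
```

jog_arm --moves '[{"fingers": 1,"slide": [0,0,-12],"angular": [0,0,0]},{"fingers": 1,"slide": [1,-3,-14],"angular": [0,0,0]},{"fingers": 1,"slide": [1,-3,-14],"angular": [0,0,0]}]'

```text
clock: 24.95
tcp_pos: [0.6352, -0.3199, 0.1306]
orientation: [0.002, 0.697, 0.717, 0.0]
wrist_force: [0.7, -0.6, -1.1]
finger_gap: 0.0379
grip_force: 81.6
```

```bash
python3 held.py
```

```text
[ 0.6352 -0.3199  0.1306] 0.03790790660922088
red [279. 202.] [ 6. 68.] 90.0 400 label off (world) [-0.0016  0.0416  0.008 ] tool [ 0.0416 -0.0005 -0.0081]
red [279.  220.5] [ 9.9 74.1] 89.2 275 label off (world) [-0.0014  0.034   0.008 ] tool [ 0.034  -0.0005 -0.0081]
red [281.9 289. ] [51.2 65.2] 88.9 2978 label off (world) [0.0006 0.0028 0.008 ] tool [ 0.0028  0.0007 -0.008 ]
```

jog_arm --moves '[{"fingers": 1,"slide": [0,0,3],"angular": [0,0,0]},{"fingers": 1,"slide": [0,0,6],"angular": [0,0,0]},{"fingers": 1,"slide": [0,0,8],"angular": [0,0,0]},{"fingers": 1,"slide": [0,0,8],"angular": [0,0,0]}]'

```text
clock: 25.33
tcp_pos: [0.6348, -0.3193, 0.1194]
orientation: [-0.0, 0.697, 0.717, 0.0]
wrist_force: [1.9, 0.1, -1.9]
finger_gap: 0.0384
grip_force: 81.6
```

Run:
```python
from h import *
s=get_state();print(s['tcp_pos'],s['wrist_force'],s['ft_torque'])
p=read_camera('scene');q=read_camera('wrist')
a=cv2.resize(p['color'][215:315,200:300],(600,600),interpolation=cv2.INTER_CUBIC)
b=cv2.resize(q['color'][130:280,200:250],(200,600),interpolation=cv2.INTER_CUBIC)
cv2.imwrite('pics/c5.png',np.hstack([a,b])[:,:,::-1])
```

```text
[ 0.6348 -0.3193  0.1194] [ 1.933   0.1259 -1.8509] [-0.008  -0.4922  0.0327]
```

View pics/c5.png

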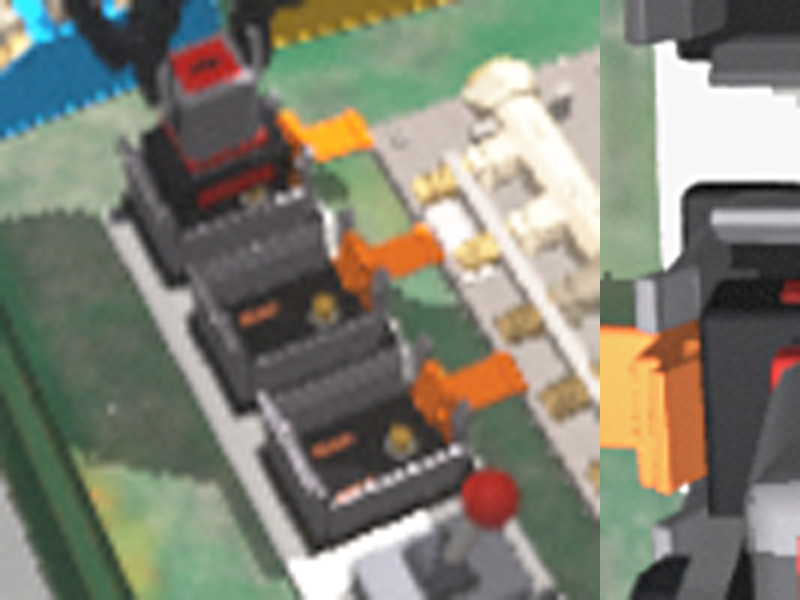

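The pack is past the rim and sits level between the walls. I'll keep pressing.

jog_arm --moves '[{"fingers": 1,"slide": [0,0,4],"angular": [0,0,0]},{"fingers": 1,"slide": [0,0,8],"angular": [0,0,0]},{"fingers": 1,"slide": [0,0,12],"angular": [0,0,0]},{"fingers": 1,"slide": [0,0,16],"angular": [0,0,0]},{"fingers": 1,"slide": [0,0,20],"angular": [0,0,0]},{"fingers": 1,"slide": [0,0,24],"angular": [0,0,0]},{"fingers": 1,"slide": [0,0,26],"angular": [0,0,0]},{"fingers": 1,"slide": [0,0,26],"angular": [0,0,0]}]'

```text
clock: 26.1
tcp_pos: [0.6345, -0.3193, 0.0941]
orientation: [-0.0, 0.697, 0.717, -0.0]
wrist_force: [3.5, 1.2, -0.1]
finger_gap: 0.038
grip_force: 81.6
```

jog_arm --moves '[{"fingers": 1,"slide": [0,0,2],"angular": [0,0,0]},{"fingers": 1,"slide": [0,0,4],"angular": [0,0,0]},{"fingers": 1,"slide": [0,0,4],"angular": [0,0,0]}]'

```text
clock: 26.35
tcp_pos: [0.6344, -0.3192, 0.0903]
orientation: [-0.0, 0.697, 0.717, -0.0]
wrist_force: [1.6, 0.8, -0.4]
finger_gap: 0.0383
grip_force: 81.8
```

jog_arm --moves '[{"fingers": 1,"slide": [0,0,1.5],"angular": [0,0,0]},{"fingers": 1,"slide": [0,0,3],"angular": [0,0,0]},{"fingers": 1,"slide": [0,0,3],"angular": [0,0,0]},{"fingers": 1,"slide": [0,0,3],"angular": [0,0,0]}]'

```text
clock: 26.68
tcp_pos: [0.6344, -0.3194, 0.0901]
orientation: [0.001, 0.697, 0.717, -0.0]
wrist_force: [-2.1, 1.9, 12.2]
finger_gap: 0.0377
grip_force: 83.2
```

jog_arm --moves '[{"fingers": 1,"slide": [0,0,1.5],"angular": [0,0,0]},{"fingers": 1,"slide": [0,0,1.5],"angular": [0,0,0]}]'

```text
clock: 26.85
tcp_pos: [0.6344, -0.3194, 0.09]
orientation: [0.001, 0.697, 0.717, -0.0]
wrist_force: [-5.3, 4.2, 19.6]
finger_gap: 0.038
grip_force: 84.0
```

jog_arm --moves '[{"fingers": 1,"slide": [0,0,1.5],"angular": [0,0,0]},{"fingers": 1,"slide": [0,0,1.5],"angular": [0,0,0]},{"fingers": 1,"slide": [0,0,0],"angular": [0,0,0]}]'

```text
clock: 27.1
tcp_pos: [0.6343, -0.3194, 0.0901]
orientation: [0.001, 0.697, 0.717, 0.0]
wrist_force: [-3.3, 3.2, 10.0]
finger_gap: 0.038
grip_force: 83.2
```

jog_arm --moves '[{"fingers": 0.44,"slide": [0,0,-4],"angular": [0,0,0]},{"fingers": 0.44,"slide": [0,0,-4],"angular": [0,0,0]},{"fingers": 0.44,"slide": [0,0,-15],"angular": [0,0,0]},{"fingers": 0.44,"slide": [0,0,-50],"angular": [0,0,0]},{"fingers": 0.44,"slide": [0,0,-90],"angular": [0,0,0]},{"fingers": 0.1,"slide": [0,0,-130],"angular": [0,0,0]},{"fingers": 0.1,"slide": [-10,-15,-165],"angular": [0,0,0]},{"fingers": 0.1,"slide": [-30,-30,-195],"angular": [0,0,0]},{"fingers": 0.1,"slide": [-50,-30,-215],"angular": [0,0,0]},{"fingers": 0.1,"slide": [-50,-30,-215],"angular": [0,0,0]}]'

```text
clock: 27.93
tcp_pos: [0.6059, -0.3748, 0.3072]
orientation: [0.005, 0.699, 0.715, -0.0]
wrist_force: [-1.4, 0.2, 0.7]
finger_gap: 0.0772
grip_force: 0.0
```

```bash
cat > bayv.py <<'E'
# bay tabs (orange) and labels in the wrist picture; a home pack's label lies at z .096
from lab import *
s=get_state();p=read_camera('wrist');save(p,sys.argv[1]);print(s['tcp_pos'],s['orientation'])
for x in labels(p,(((8,140,90),(17,255,255)),((0,110,40),(5,255,255)),((175,110,40),(180,255,255)))):
    w=at_z(*ray(p,x[1],s),.096 if x[0]=='red' else .04)
    if w[0]>.52: print({'green':'orange','red':'red'}[x[0]],*x[1:],w)
E
python3 bayv.py w10
```

```text
[ 0.6059 -0.3748  0.3072] [ 0.0047  0.6987  0.7154 -0.0004]
orange [260.    4.5] [ 9. 42.] 90.0 326 [ 0.5766 -0.1543  0.04  ]
orange [259.5  63.5] [21. 43.] 90.0 778 [ 0.5782 -0.2322  0.04  ]
orange [260. 133.] [20. 42.] 90.0 782 [ 0.5806 -0.3181  0.04  ]
red [309. 136.] [24. 26.] 90.0 586 [ 0.6351 -0.3176  0.096 ]
```

The pack in bay C reads home and its latch reads closed. Next is the other red pack.

jog_arm --moves '[{"fingers": 0.1,"slide": [38,-14,0],"angular": [0,0,0]},{"fingers": 0.1,"slide": [76,-28,0],"angular": [0,0,0]},{"fingers": 0.1,"slide": [114,-42,0],"angular": [0,0,0]},{"fingers": 0.1,"slide": [152,-56,0],"angular": [0,0,0]},{"fingers": 0.1,"slide": [190,-70,0],"angular": [0,0,0]},{"fingers": 0.1,"slide": [228,-84,0],"angular": [0,0,0]},{"fingers": 0.1,"slide": [266,-98,0],"angular": [0,0,0]},{"fingers": 0.1,"slide": [304,-112,0],"angular": [0,0,0]},{"fingers": 0.1,"slide": [340,-127,0],"angular": [0,0,0]},{"fingers": 0.1,"slide": [340,-127,0],"angular": [0,0,0]}]'

```text
clock: 28.82
tcp_pos: [0.4652, -0.0278, 0.3002]
orientation: [-0.003, 0.695, 0.719, -0.001]
wrist_force: [-0.2, 0.1, 0.1]
finger_gap: 0.077
grip_force: 0.0
```

jog_arm --moves '[{"fingers": 0.1,"slide": [0,0,0],"angular": [0,0,0]},{"fingers": 0.1,"slide": [0,0,0],"angular": [0,0,0]},{"fingers": 0.1,"slide": [0,0,0],"angular": [0,0,0]}]'

```text
clock: 29.07
tcp_pos: [0.4699, -0.0342, 0.3003]
orientation: [-0.0, 0.698, 0.716, -0.0]
wrist_force: [-0.2, 0.1, 0.3]
finger_gap: 0.0766
grip_force: 0.0
```

Run:
```python
from yaw import *
from lab import labels
s=get_state();p=read_camera('wrist');save(p,'w11');print(s['tcp_pos'],s['joint_pos'])
for x in labels(p,(((55,90,70),(80,255,255)),((0,110,40),(6,255,255)),((174,110,40),(180,255,255)))):
    if x[0]=='red': print(*x,at_z(*ray(p,x[1],s),.076))
for d in tip_of('flat_a_center',p):
    print(d,at_z(*ray(p,d['point'],s),.038),yaw(p,s,d['point'],.076))
```

```text
[ 0.4699 -0.0342  0.3003] [-0.2432  0.1005 -0.0806  1.3908 -0.0003  1.3009]
red [273.6 125.2] [25.3 23.4] 18.4 555 [0.4598 0.0346 0.076 ]
red [392.  222.5] [19.1 19.1] 45.0 325 [ 0.6035 -0.0722  0.076 ]
red [198.2 328.5] [12.2 29.1] 22.6 236 [ 0.3613 -0.2316  0.076 ]
{'point': [271.3, 120.8], 'p': 0.77} [0.456  0.0394 0.038 ] (array([0.4598, 0.0347]), (25.52688980102539, 27.48369789123535), 73.39167022705078)
```

jog_arm --moves '[{"fingers": 0.1,"slide": [25,-3,30],"angular": [0,0,6]},{"fingers": 0.1,"slide": [50,-6,60],"angular": [0,0,12]},{"fingers": 0.1,"slide": [69,-8,90],"angular": [0,0,18.1]},{"fingers": 0.1,"slide": [69,-8,120],"angular": [0,0,18.1]},{"fingers": 0.1,"slide": [69,-8,150],"angular": [0,0,18.1]},{"fingers": 0.1,"slide": [69,-8,155],"angular": [0,0,18.1]},{"fingers": 0.1,"slide": [69,-8,155],"angular": [0,0,18.1]},{"fingers": 0.1,"slide": [69,-8,155],"angular": [0,0,18.1]}]'

```text
clock: 29.83
tcp_pos: [0.4606, 0.0342, 0.1469]
orientation: [0.0, 0.802, 0.598, 0.0]
wrist_force: [0.2, -0.9, 0.9]
finger_gap: 0.0771
grip_force: 0.0
```

Run:
```python
from yaw import *
s=get_state();p=read_camera('wrist');print(s['tcp_pos'])
r=yaw(p,s,(282,234),.076);print(r)
go([*r[0],.067],73.4)
```

```text
[0.4606 0.0342 0.1469]
(array([0.4596, 0.0344]), (25.46479034423828, 27.704212188720703), 73.71985626220703)
slide [-0.4 -1.8 80.6] ang [ 0.12 -0.02 -0.01]
```

jog_arm --moves '[{"fingers": 0.1,"slide": [0,-1,30],"angular": [0,0,0]},{"fingers": 0.1,"slide": [0,-1,60],"angular": [0,0,0]},{"fingers": 0.1,"slide": [0,-1,79],"angular": [0,0,0]},{"fingers": 0.1,"slide": [0,-1,79],"angular": [0,0,0]},{"fingers": 1,"slide": [0,-1,79],"angular": [0,0,0]},{"fingers": 1,"slide": [0,-1,79],"angular": [0,0,0]},{"fingers": 1,"slide": [0,-1,79],"angular": [0,0,0]},{"fingers": 1,"slide": [0,-1,79],"angular": [0,0,0]},{"fingers": 1,"slide": [0,-1,79],"angular": [0,0,0]},{"fingers": 1,"slide": [0,-1,79],"angular": [0,0,0]}]' --squeeze 80

```text
clock: 30.72
tcp_pos: [0.4606, 0.0351, 0.0696]
orientation: [0.001, 0.801, 0.598, 0.001]
wrist_force: [-2.6, 0.1, 8.1]
finger_gap: 0.0383
grip_force: 80.1
```

jog_arm --moves '[{"fingers": 1,"slide": [0,0,-20],"angular": [0,0,0]},{"fingers": 1,"slide": [0,0,-60],"angular": [0,0,0]},{"fingers": 1,"slide": [0,0,-100],"angular": [0,0,0]},{"fingers": 1,"slide": [0,0,-140],"angular": [0,0,0]},{"fingers": 1,"slide": [0,0,-140],"angular": [0,0,0]},{"fingers": 1,"slide": [0,0,-140],"angular": [0,0,0]}]'

```text
clock: 31.22
tcp_pos: [0.4612, 0.035, 0.2107]
orientation: [0.003, 0.801, 0.598, 0.003]
wrist_force: [0.6, -0.3, -3.0]
finger_gap: 0.0379
grip_force: 81.8
```

Run:
```python
from h import *
go([.631,-.149,.21],91.5)
```

```text
slide [-128.1  215.1    2.2] ang [  0.45  -0.01 -18.03]
```

jog_arm --moves '[{"fingers": 1,"slide": [-20,33,0],"angular": [0,0,-3]},{"fingers": 1,"slide": [-40,67,0],"angular": [0,0,-6]},{"fingers": 1,"slide": [-60,100,0],"angular": [0,0,-9]},{"fingers": 1,"slide": [-80,134,0],"angular": [0,0,-12]},{"fingers": 1,"slide": [-100,168,0],"angular": [0,0,-15]},{"fingers": 1,"slide": [-118,198,0],"angular": [0,0,-18]},{"fingers": 1,"slide": [-128,214,0],"angular": [0,0,-18]},{"fingers": 1,"slide": [-128,214,0],"angular": [0,0,-18]},{"fingers": 1,"slide": [-128,214,0],"angular": [0,0,-18]},{"fingers": 1,"slide": [-128,214,0],"angular": [0,0,-18]}]'

```text
clock: 32.05
tcp_pos: [0.6264, -0.1477, 0.2055]
orientation: [-0.002, 0.698, 0.716, -0.001]
wrist_force: [-0.3, -0.5, -2.2]
finger_gap: 0.038
grip_force: 81.9
```

jog_arm --moves '[{"fingers": 1,"slide": [0,0,0],"angular": [0,0,0]},{"fingers": 1,"slide": [0,0,0],"angular": [0,0,0]}]'

```text
clock: 32.22
tcp_pos: [0.6269, -0.1472, 0.2072]
orientation: [-0.0, 0.698, 0.716, -0.0]
wrist_force: [0.2, 0.2, -1.8]
finger_gap: 0.0382
grip_force: 81.9
```

```bash
python3 held.py; python3 -c "
from h import *
go([.630,-.1500,.145],91.5)"
```

```text
[ 0.6269 -0.1472  0.2072] 0.038229055460093586
red [279.5 206. ] [67.  6.] 0.0 415 label off (world) [-0.0013  0.0399  0.008 ] tool [ 0.0399 -0.0003 -0.008 ]
red [280.  225.5] [10.1 74.1] 89.2 269 label off (world) [-0.0009  0.0318  0.008 ] tool [ 0.0318 -0.0001 -0.008 ]
red [282.  293.5] [51. 64.] 90.0 2937 label off (world) [0.0007 0.0005 0.008 ] tool [ 0.0005  0.0007 -0.008 ]
slide [-2.7  2.9 62.4] ang [-0.01 -0.    0.02]
```

jog_arm --moves '[{"fingers": 1,"slide": [0,3,30],"angular": [0,0,0]},{"fingers": 1,"slide": [0,3,55],"angular": [0,0,0]},{"fingers": 1,"slide": [0,3,65],"angular": [0,0,0]},{"fingers": 1,"slide": [0,3,70],"angular": [0,0,0]},{"fingers": 1,"slide": [0,3,70],"angular": [0,0,0]},{"fingers": 1,"slide": [0,3,70],"angular": [0,0,0]},{"fingers": 1,"slide": [0,3,70],"angular": [0,0,0]}]'

```text
clock: 32.85
tcp_pos: [0.6316, -0.1486, 0.139]
orientation: [0.001, 0.698, 0.716, 0.001]
wrist_force: [1.1, 0.3, -1.5]
finger_gap: 0.0379
grip_force: 81.8
```

```bash
python3 -c "
from h import *
print(get_state()['tcp_pos']);go([.6303,-.1475,.1194],91.5)"
```

```text
[ 0.6316 -0.1486  0.139 ]
slide [ 1.2 -1.3 19.5] ang [ 0.15  0.07 -0.04]
```

jog_arm --moves '[{"fingers": 1,"slide": [1,-1.5,3],"angular": [0,0,0]},{"fingers": 1,"slide": [1,-1.5,7],"angular": [0,0,0]},{"fingers": 1,"slide": [1,-1.5,11],"angular": [0,0,0]},{"fingers": 1,"slide": [1,-1.5,15],"angular": [0,0,0]},{"fingers": 1,"slide": [1,-1.5,19],"angular": [0,0,0]},{"fingers": 1,"slide": [1,-1.5,19],"angular": [0,0,0]}]'

```text
clock: 33.35
tcp_pos: [0.6297, -0.1475, 0.1178]
orientation: [0.001, 0.698, 0.716, 0.0]
wrist_force: [3.2, -1.0, -1.4]
finger_gap: 0.0381
grip_force: 82.0
```

Past the rim with little force. I'll press it home.

jog_arm --moves '[{"fingers": 1,"slide": [0,0,4],"angular": [0,0,0]},{"fingers": 1,"slide": [0,0,8],"angular": [0,0,0]},{"fingers": 1,"slide": [0,0,12],"angular": [0,0,0]},{"fingers": 1,"slide": [0,0,16],"angular": [0,0,0]},{"fingers": 1,"slide": [0,0,20],"angular": [0,0,0]},{"fingers": 1,"slide": [0,0,24],"angular": [0,0,0]},{"fingers": 1,"slide": [0,0,27],"angular": [0,0,0]},{"fingers": 1,"slide": [0,0,28],"angular": [0,0,0]},{"fingers": 1,"slide": [0,0,28],"angular": [0,0,0]}]'

```text
clock: 34.1
tcp_pos: [0.6288, -0.1473, 0.0899]
orientation: [-0.0, 0.698, 0.716, -0.0]
wrist_force: [2.3, 0.1, 1.0]
finger_gap: 0.0382
grip_force: 82.2
```

jog_arm --moves '[{"fingers": 1,"slide": [0,0,1.5],"angular": [0,0,0]},{"fingers": 1,"slide": [0,0,2.5],"angular": [0,0,0]},{"fingers": 1,"slide": [0,0,2.5],"angular": [0,0,0]}]'

```text
clock: 34.35
tcp_pos: [0.6287, -0.1474, 0.0897]
orientation: [0.0, 0.698, 0.716, -0.0]
wrist_force: [-3.5, 1.1, 12.6]
finger_gap: 0.0384
grip_force: 83.7
```

jog_arm --moves '[{"fingers": 1,"slide": [0,0,1.5],"angular": [0,0,0]},{"fingers": 1,"slide": [0,0,2],"angular": [0,0,0]},{"fingers": 1,"slide": [0,0,0],"angular": [0,0,0]}]'

```text
clock: 34.6
tcp_pos: [0.6287, -0.1473, 0.0898]
orientation: [0.001, 0.698, 0.716, 0.0]
wrist_force: [2.1, 1.1, 2.0]
finger_gap: 0.0379
grip_force: 82.3
```

jog_arm --moves '[{"fingers": 0.44,"slide": [0,0,-5],"angular": [0,0,0]},{"fingers": 0.44,"slide": [0,0,-5],"angular": [0,0,0]},{"fingers": 0.44,"slide": [0,0,-15],"angular": [0,0,0]},{"fingers": 0.44,"slide": [0,0,-50],"angular": [0,0,0]},{"fingers": 0.44,"slide": [0,0,-90],"angular": [0,0,0]},{"fingers": 1,"slide": [0,0,-130],"angular": [0,0,0]},{"fingers": 1,"slide": [-30,-15,-165],"angular": [0,0,0]},{"fingers": 1,"slide": [-60,-30,-195],"angular": [0,0,0]},{"fingers": 1,"slide": [-80,-30,-215],"angular": [0,0,0]},{"fingers": 1,"slide": [-80,-30,-215],"angular": [0,0,0]}]'

```text
clock: 35.43
tcp_pos: [0.6015, -0.2333, 0.309]
orientation: [0.005, 0.7, 0.714, 0.0]
wrist_force: [-0.6, 0.2, 0.4]
finger_gap: -0.0005
grip_force: 0.0
```

```bash
python3 bayv.py w12
python3 - <<'E'
from h import *
a=cv2.resize(cv2.imread('pics/w12.png')[60:340,200:380],None,fx=2,fy=2,interpolation=cv2.INTER_CUBIC)
p=read_camera('scene');b=cv2.resize(p['color'][170:345,195:320,::-1],(400,560),interpolation=cv2.INTER_CUBIC)
cv2.imwrite('pics/c6.png',np.hstack([a,b]))
p=read_camera('top')
for t in ('flat_a_center','full_a_center'):
    print([ (np.round(d['point']),round(d['p'],2),at_z(*ray(p,d['point']),.05)) for d in tip_of(t,p)])
E
```

```text
[ 0.6015 -0.2333  0.309 ] [0.0048 0.6997 0.7145 0.0003]
orange [260.5 110. ] [20. 43.] 90.0 789 [ 0.5767 -0.148   0.04  ]
orange [261.  179.5] [21. 42.] 90.0 771 [ 0.5784 -0.2345  0.04  ]
orange [262.3 244.8] [40.  20.4] 4.4 670 [ 0.5804 -0.3222  0.04  ]
red [284.9  43.6] [21.4 21.4] 56.3 382 [ 0.6038 -0.0775  0.096 ]
red [308.5 109. ] [24. 25.] 90.0 591 [ 0.6299 -0.1475  0.096 ]
red [307.5 260. ] [20. 23.] 90.0 416 [ 0.6357 -0.3177  0.096 ]
[(array([220., 173.]), 0.72, array([ 0.636, -0.143,  0.05 ]))]
[(array([328., 207.]), 0.77, array([ 0.5309, -0.4653,  0.05  ])), (array([219., 177.]), 0.4, array([ 0.6247, -0.1416,  0.05  ]))]
```

View pics/c6.png

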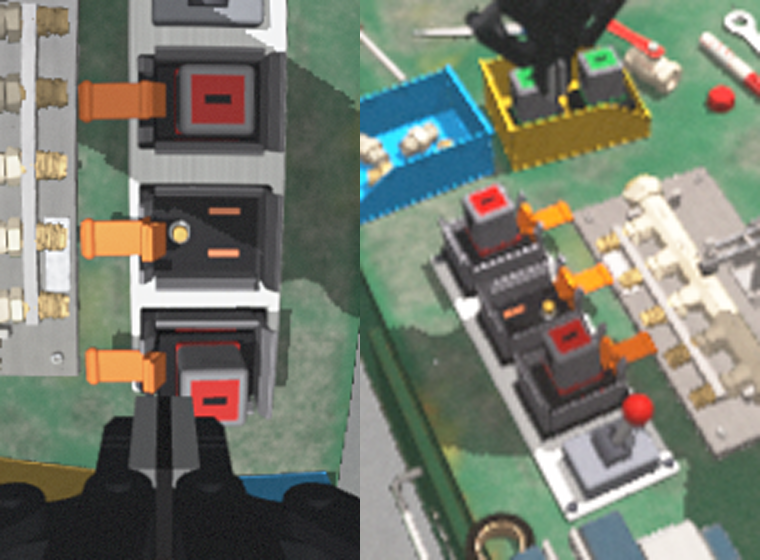

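The crops show both red packs level and latched in the outer bays, and both greens upright in the bin. The lever still leans to the -x side. I'll go to the lever now.

jog_arm --moves '[{"fingers": 1,"slide": [40,-15,0],"angular": [0,0,0]},{"fingers": 1,"slide": [80,-30,0],"angular": [0,0,0]},{"fingers": 1,"slide": [120,-45,20],"angular": [0,0,0]},{"fingers": 1,"slide": [161,-50,40],"angular": [0,0,0]},{"fingers": 1,"slide": [161,-50,80],"angular": [0,0,0]},{"fingers": 1,"slide": [161,-50,120],"angular": [0,0,0]},{"fingers": 1,"slide": [161,-50,160],"angular": [0,0,0]},{"fingers": 1,"slide": [161,-50,185],"angular": [0,0,0]},{"fingers": 1,"slide": [161,-50,185],"angular": [0,0,0]},{"fingers": 1,"slide": [161,-50,185],"angular": [0,0,0]}]'

```text
clock: 36.52
tcp_pos: [0.5449, -0.0669, 0.1157]
orientation: [-0.003, 0.698, 0.717, -0.001]
wrist_force: [0.4, -0.5, 0.8]
finger_gap: -0.0004
grip_force: 0.0
```

```bash
python3 -c "
from h import *
print(get_state()['tcp_pos']);go([.552,-.0735,.077],91.5);go([.627,-.0715,.077],91.5)"
```

```text
[ 0.5449 -0.0669  0.1157]
slide [-6.8  7.1 38.6] ang [-0.32 -0.09  0.04]
slide [-6.9 82.1 38.2] ang [-0.32 -0.09  0.04]
```

jog_arm --moves '[{"fingers": 1,"slide": [-5,3,15],"angular": [0,0,0]},{"fingers": 1,"slide": [-5,3,38],"angular": [0,0,0]},{"fingers": 1,"slide": [-5,3,38],"angular": [0,0,0]},{"fingers": 1,"slide": [-5,3,38],"angular": [0,0,0]},{"fingers": 1,"slide": [-5,3,38],"angular": [0,0,0]}]'

```text
clock: 36.93
tcp_pos: [0.5513, -0.0735, 0.0817]
orientation: [0.001, 0.698, 0.716, 0.001]
wrist_force: [-0.2, 0.7, -0.1]
finger_gap: -0.0
grip_force: 0.0
```

```bash
python3 -c "
from h import *
print(get_state()['tcp_pos'],get_state()['wrist_force']);go([.627,-.072,.079],91.5)"
```

```text
[ 0.5513 -0.0735  0.0817] [-0.2087  0.6508 -0.0711]
slide [-0.5 75.7  2.9] ang [ 0.13  0.04 -0.03]
```

jog_arm --moves '[{"fingers": 1,"slide": [0,12,2],"angular": [0,0,0]},{"fingers": 1,"slide": [0,22,2],"angular": [0,0,0]},{"fingers": 1,"slide": [0,30,2],"angular": [0,0,0]},{"fingers": 1,"slide": [0,38,2],"angular": [0,0,0]},{"fingers": 1,"slide": [0,46,2],"angular": [0,0,0]},{"fingers": 1,"slide": [0,54,2],"angular": [0,0,0]},{"fingers": 1,"slide": [0,61,2],"angular": [0,0,0]},{"fingers": 1,"slide": [0,67,2],"angular": [0,0,0]},{"fingers": 1,"slide": [0,71,2],"angular": [0,0,0]},{"fingers": 1,"slide": [0,71,2],"angular": [0,0,0]}]'

```text
clock: 37.77
tcp_pos: [0.6224, -0.0716, 0.0782]
orientation: [0.001, 0.698, 0.716, 0.0]
wrist_force: [0.3, 1.2, 0.3]
finger_gap: 0.0
grip_force: 0.0
```

jog_arm --moves '[{"fingers": 1,"slide": [0,2,0],"angular": [0,0,0]},{"fingers": 1,"slide": [0,4,0],"angular": [0,0,0]},{"fingers": 1,"slide": [0,4,0],"angular": [0,0,0]}]'

```text
clock: 38.02
tcp_pos: [0.6248, -0.0713, 0.0769]
orientation: [-0.001, 0.698, 0.716, -0.0]
wrist_force: [-0.1, -0.1, 1.2]
finger_gap: -0.0003
grip_force: 0.3
```

```bash
cat > ball.py <<'E'
from h import *
for n in ('scene','wrist','top'):
    s=get_state();p=read_camera(n)
    for t in tip_of('power_tip',p):
        if t['p']>.3: print(n,t['point'],round(t['p'],2),at_z(*ray(p,t['point'],s),.074))
    h=cv2.cvtColor(p['color'][:,:,::-1].copy(),cv2.COLOR_BGR2HSV)
    m=(cv2.inRange(h,(0,150,60),(6,255,255))|cv2.inRange(h,(174,150,60),(180,255,255)))
    c,l,st,ce=cv2.connectedComponentsWithStats(m)
    for i in range(1,c):
        w=at_z(*ray(p,ce[i],s),.074)
        if st[i,4]>25 and .57<w[0]<.7 and -.12<w[1]<-.03: print(n,'red',st[i,4],ce[i],w)
print(get_state()['tcp_pos'],get_state()['wrist_force'])
E
python3 ball.py
```

```text
scene [265.0, 305.8] 0.5 [ 0.6522 -0.0705  0.074 ]
scene [256.8, 236.1] 0.39 [ 0.5748 -0.2961  0.074 ]
scene red 66 [264.9697 304.6515] [ 0.6508 -0.0736  0.074 ]
wrist [337.0, 283.8] 0.91 [ 0.6516 -0.0716  0.074 ]
wrist red 1993 [337.5931 282.9257] [ 0.6519 -0.0711  0.074 ]
wrist red 49 [281.5918 347.0408] [ 0.6264 -0.1104  0.074 ]
[ 0.6249 -0.0714  0.0774] [-0.8316 -1.2161 -0.7593]
```

jog_arm --moves '[{"fingers": 1,"slide": [0,2,0],"angular": [0,0,0]},{"fingers": 1,"slide": [0,4,0],"angular": [0,0,0]},{"fingers": 1,"slide": [0,4,0],"angular": [0,0,0]}]'

```text
clock: 38.57
tcp_pos: [0.6261, -0.0713, 0.0771]
orientation: [-0.002, 0.698, 0.716, -0.002]
wrist_force: [-8.6, -1.1, 4.4]
finger_gap: -0.0001
grip_force: 4.9
```

```bash
python3 ball.py
```

```text
scene [265.7, 307.5] 0.67 [ 0.6526 -0.0651  0.074 ]
scene [259.7, 285.1] 0.64 [ 0.6383 -0.1344  0.074 ]
scene red 67 [264.806  304.8507] [ 0.6514 -0.0732  0.074 ]
wrist [333.7, 282.3] 0.69 [ 0.6512 -0.0707  0.074 ]
wrist red 1952 [336.4242 282.7408] [ 0.6525 -0.071   0.074 ]
wrist red 49 [281.5918 346.8367] [ 0.6276 -0.1104  0.074 ]
top [247.1, 201.2] 0.47 [ 0.5476 -0.2279  0.074 ]
[ 0.6261 -0.0713  0.0771] [-8.4023 -0.5917  3.9676]
```

The lever is at its stop: the force rose to 8.6 N. I'll back away, raise the arm, check everything and then hand in.

jog_arm --moves '[{"fingers": 1,"slide": [0,-15,0],"angular": [0,0,0]},{"fingers": 1,"slide": [0,-40,0],"angular": [0,0,0]},{"fingers": 1,"slide": [0,-50,-30],"angular": [0,0,0]},{"fingers": 1,"slide": [0,-50,-70],"angular": [0,0,0]},{"fingers": 1,"slide": [0,-50,-110],"angular": [0,0,0]},{"fingers": 1,"slide": [-40,-35,-150],"angular": [0,0,0]},{"fingers": 1,"slide": [-80,-20,-190],"angular": [0,0,0]},{"fingers": 1,"slide": [-120,-20,-220],"angular": [0,0,0]},{"fingers": 1,"slide": [-150,-20,-230],"angular": [0,0,0]},{"fingers": 1,"slide": [-150,-20,-230],"angular": [0,0,0]}]'

```text
clock: 39.7
tcp_pos: [0.614, -0.2246, 0.3107]
orientation: [0.003, 0.698, 0.716, 0.001]
wrist_force: [-0.4, -0.1, -0.5]
finger_gap: -0.0006
grip_force: 0.0
```

```bash
python3 bayv.py w13; python3 ball.py | grep red
python3 - <<'E'
from h import *
p=read_camera('scene')
for t in ('flat_a_center','full_a_center'):
    print(t,[(np.round(d['point']),round(d['p'],2),at_z(*ray(p,d['point']),.055)) for d in tip_of(t,p)])
E
```

```text
[ 0.614  -0.2246  0.3107] [0.0025 0.6983 0.7158 0.0005]
orange [251. 119.] [20. 42.] 90.0 767 [ 0.5766 -0.1497  0.04  ]
orange [251.5 189. ] [22. 41.] 90.0 745 [ 0.5781 -0.2378  0.04  ]
orange [253.3 252.5] [39.8 21.3] 4.1 622 [ 0.5803 -0.3248  0.04  ]
red [317.5  54. ] [20. 21.] 90.0 362 [ 0.6496 -0.0775  0.096 ]
red [297.  119.5] [23. 26.] 90.0 619 [ 0.6299 -0.1495  0.096 ]
scene red 72 [264.8194 304.3194] [ 0.6507 -0.0746  0.074 ]
wrist red 358 [317.3687  52.7654] [ 0.6516 -0.0714  0.074 ]
top red 29 [194.9655 168.3103] [ 0.6469 -0.0734  0.074 ]
flat_a_center [(array([257., 282.]), 0.65, array([ 0.6363, -0.1598,  0.055 ]))]
full_a_center [(array([249., 202.]), 0.64, array([ 0.5321, -0.4563,  0.055 ]))]
```

```bash
python3 -c "
from workcell import *
print(hand_in())"
```

```text
the job is handed in; nothing more can be done
None
```

I handed in the job with both green packs upright in the yellow bin, the two red packs on the bench pressed home and latched in the outer bays, and the power lever then pushed to on; `hand_in()` gave no verdict, and the latches and sensing pins were judged from pictures and press force, not read directly.

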